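# Feed the food tubs into the low storage bay with the push stick

## Task

Load every food tub (some may stand on the worktop, one on top of the bay) into the low bay: pull the safety tab back, lift the gate, then lay each tub on the infeed with its long side along the fence rail and feed it with the held push stick under the raised gate, keeping it pressed flush against the fence, until it lies completely behind the gate; your fingers must not touch a tub whose front end is already under the gate. When all tubs are in, push the gate fully down again and only then slide the safety tab back home over it, and leave the push stick lying flat on the worktop, out of the infeed. Do not disturb the mug, the timer or the jar.

Things in the scene. Friction and masses are not known exactly. Their poses are not given: they have to be found in the camera images.
- lane: fixed bay with fence rail, light wood, clear roof, no floor plate. Origin on the worktop, on the fence face, in the gate plane. +y is the feed direction (roughly to the robot's left), +x points away from the robot through the fence. Fence face x = 0, rail 34 mm high, 18 thick, from y = -200 (open infeed) to 330 mm (end stop). Gate posts y -13 to 13 mm, 58 high, opening x -85 to 0
- bay_in (a point): point on the worktop in the middle of the bay (lane x = -42, y = 165 mm). The bay lies behind the gate: outer wall inner face at lane x = -85, outer face -97 mm, 42 mm high; whitish clear roof of two strips with a 20 mm sight slot, 42 to 46 mm high, from y = 14 mm on. It holds three tubs in one row; each later tub pushes the earlier ones on. Feeding needs under 5 N. Wall cabinets hang 0.53 m up from world x = 0.62 on: keep wrists low or nearer here
- gate (a joint): aluminium gate plate, 8 mm thick (lane y -4 to 4 mm), slides straight up: 0 fully down, 0.056 m fully raised; a raised gate leaves its height plus 3 mm free under it. Stays where it is left (about 5 N friction). The safety tab at home blocks it after about 2 mm
- gate_grip (a point): on the gate's black grip: a block 34 mm (lane x) x 16 mm (lane y) x 30 mm high, this point 2 mm above its centre; at lane x = -62, y = 0, 75 mm over the worktop when the gate is down; moves with the gate
- tab (a joint): safety tab, a bolt sliding along lane +y on the roof: 0 home (its steel tongue lies over the gate and blocks it), 0.026 m fully back; the gate is free once it is back by 0.010 m, pull it fully back. Stays where it is left (about 2 N friction). It cannot go home while the gate is up
- tab_grip (a point): on the safety tab's black knob: a block 20 x 20 mm standing 50 to 84 mm over the worktop, this point at 72 mm; at lane x = -12, y = 46 mm when home; moves with the tab
- stick: wooden push stick, 0.14 kg, starts flat on the worktop at the right front. Origin on its underside below the handle, +y forward, z up. Bar 16 mm wide and high, y -40 to 125 mm. Handle: upright blade 18 mm thick (x), 60 mm long (y -30 to 30), top at z = 74 mm
- shoe (a point): L-shaped shoe at the stick's front, 20 mm high; this point: middle of its push face, on the underside (stick x = 0, y = 130 mm). A cross plate (stick x -39 to 23 mm, 10 thick) ends in this push face; on its -x end a side finger (x -39 to -31 mm) reaches forward to y = 186 mm: plate and finger take a tub by its rear end and by its long side away from the fence
- tin_a: flat rectangular food tub (all alike), 63 mm (x) x 105 mm (y) x 26 mm high, 0.15 kg, solid body about 60 x 100 mm; origin at the centre of its underside, z up. Two or three tubs are present in a run, upright, each at one of three spots: on the worktop in front of the bay, far right beyond the stick, or on top of the bay's roof (underside 46 mm up)
- tin_b: flat rectangular food tub (all alike), 63 mm (x) x 105 mm (y) x 26 mm high, 0.15 kg, solid body about 60 x 100 mm; origin at the centre of its underside, z up. Two or three tubs are present in a run, upright, each at one of three spots: on the worktop in front of the bay, far right beyond the stick, or on top of the bay's roof (underside 46 mm up)
- tin_c: flat rectangular food tub (all alike), 63 mm (x) x 105 mm (y) x 26 mm high, 0.15 kg, solid body about 60 x 100 mm; origin at the centre of its underside, z up. Two or three tubs are present in a run, upright, each at one of three spots: on the worktop in front of the bay, far right beyond the stick, or on top of the bay's roof (underside 46 mm up)
- mug: small white cup, 62 mm wide, 51 mm high, a bystander at the right back beside the sink
- kitchen_timer: round kitchen timer, 63 mm wide, 44 mm high, a bystander at the right front
- jar: spice jar, 41 mm wide, 105 mm high, a bystander behind the bay

How it is judged (in metres and radians):
On the way, in this order (a step that is already met when the one before it is completed fails the run):
1. the safety tab is pulled back (18 mm or more) with the gate still down (value of joint tab above 0.018 m and value of joint gate below 0.01 m), for 0.2 s.
2. the gate is raised by 40 mm or more (value of joint gate above 0.04 m), for 0.2 s.
3. all tubs lie behind the gate, flush on the fence, the gate still up (y of tin_a in the frame of lane between 0.056 and 0.29 m and x of tin_a in the frame of lane between -0.038 and -0.02 m and angle between the y axis of each of tin_a, tin_b, tin_c and the y axis of lane, either way round below 0.1 rad and height (world z) of each of tin_a, tin_b, tin_c below 0.008 m and angle between each of tin_a, tin_b, tin_c's own z axis and vertical below 0.1 rad and y of tin_b in the frame of lane between 0.056 and 0.29 m and x of tin_b in the frame of lane between -0.038 and -0.02 m and y of tin_c in the frame of lane between 0.056 and 0.29 m and x of tin_c in the frame of lane between -0.038 and -0.02 m and value of joint gate above 0.03 m), for 0.2 s.
4. the gate is fully down again (y of tin_a in the frame of lane between 0.056 and 0.29 m and x of tin_a in the frame of lane between -0.038 and -0.02 m and angle between the y axis of each of tin_a, tin_b, tin_c and the y axis of lane, either way round below 0.1 rad and height (world z) of each of tin_a, tin_b, tin_c below 0.008 m and angle between each of tin_a, tin_b, tin_c's own z axis and vertical below 0.1 rad and y of tin_b in the frame of lane between 0.056 and 0.29 m and x of tin_b in the frame of lane between -0.038 and -0.02 m and y of tin_c in the frame of lane between 0.056 and 0.29 m and x of tin_c in the frame of lane between -0.038 and -0.02 m and value of joint gate below 0.004 m), for 0.2 s.
5. the safety tab is home over the gate (value of joint gate below 0.004 m and value of joint tab below 0.005 m), for 0.2 s.
At the end, for the whole second after the job is handed in: every tub flat in the bay, wholly behind the gate (centre 56 mm or more), within 8 mm of the fence, parallel within 0.1 rad; gate down within 4 mm, tab home within 5 mm; stick flat and still on the worktop, shoe 90 mm off the fence face (or handle behind the fence or 330 mm before the gate) (all of step 5 and y of tin_a in the frame of lane between 0.056 and 0.29 m and x of tin_a in the frame of lane between -0.038 and -0.02 m and angle between the y axis of each of tin_a, tin_b, tin_c and the y axis of lane, either way round below 0.1 rad and height (world z) of each of tin_a, tin_b, tin_c below 0.008 m and angle between each of tin_a, tin_b, tin_c, stick's own z axis and vertical below 0.1 rad and y of tin_b in the frame of lane between 0.056 and 0.29 m and x of tin_b in the frame of lane between -0.038 and -0.02 m and y of tin_c in the frame of lane between 0.056 and 0.29 m and x of tin_c in the frame of lane between -0.038 and -0.02 m and height (world z) of stick below 0.006 m and linear speed of each of stick, tin_a, tin_b, tin_c below 0.02 m/s and (x of shoe in the frame of lane below -0.09 m or x of stick in the frame of lane above 0.03 m or y of stick in the frame of lane below -0.33 m)); the robot touches nothing.
It fails at once if a tub is touched by the fingers when its front end is more than 20 mm under the gate ((y of tin_a in the frame of lane above -0.03 m and height (world z) of tin_a below 0.03 m and x of tin_a in the frame of lane between -0.085 and 0 m and contact force between the fingers and tin_a above 0.5 N) or (y of tin_b in the frame of lane above -0.03 m and height (world z) of tin_b below 0.03 m and x of tin_b in the frame of lane between -0.085 and 0 m and contact force between the fingers and tin_b above 0.5 N) or (y of tin_c in the frame of lane above -0.03 m and height (world z) of tin_c below 0.03 m and x of tin_c in the frame of lane between -0.085 and 0 m and contact force between the fingers and tin_c above 0.5 N)).
It fails at once if a tub passes under the gate more than 12 mm off the fence ((y of tin_a in the frame of lane between -0.03 and 0.05 m and height (world z) of tin_a below 0.03 m and x of tin_a in the frame of lane between -0.085 and -0.043 m) or (y of tin_b in the frame of lane between -0.03 and 0.05 m and height (world z) of tin_b below 0.03 m and x of tin_b in the frame of lane between -0.085 and -0.043 m) or (y of tin_c in the frame of lane between -0.03 and 0.05 m and height (world z) of tin_c below 0.03 m and x of tin_c in the frame of lane between -0.085 and -0.043 m)).
It fails at once if the mug, the timer or the jar is moved by more than 40 mm (distance of any of mug, kitchen_timer, jar from where it was at the start of the episode above 0.04 m).
Of tin_a, tin_b, tin_c only 2 to 3 are there at a start; the rules pass over those that are not, and their reading is None.
At some moment in a run one of stick may be knocked a few centimetres aside while the robot is not near it.
Once in a run the grip may slacken for a moment while it holds something.
It also fails if it takes over 210 s, if anything falls off the work surface, if the arm or the gripper's body presses on something with over 40 N, if the wrist force passes 120 N, or if a joint passes its speed limit or range.

## Robot

A 7-joint arm with a two-finger parallel gripper is mounted at the origin on a cart in front of the work surface, level with it; the furniture and walls round the work are solid. World frame = base frame: x ahead of the robot, y to its left, z up, the work surface at z = 0. Lengths are in m, angles in degrees, forces in N, time in s.
With the tool pointing down it reaches from about 0.375 to 0.925 m from the base axis. Payload 3.1 kg.
Tool frame: the origin (TCP) lies at the very end of the fingers, on their centre line; the grasp point (between the pads) lies 19 mm behind it; z points along the fingers, y is the line along which they close (so a half turn about z gives the same grasp; the last joint's range is limited). The gripper opens to 85 mm and grips with 20 to 120 N. Pads are 22 mm wide; open, the fingers measure 114 mm over their backs; the gripper's body (76 mm by 85 mm) begins 54 mm behind the grasp point. The pads swing forward as they close: fully open they stand 13 mm farther back than shut.
Start: joints at [62.292, 21.939, 2.515, 91.553, -1.026, 66.532, -2.859], TCP at [0.245, -0.602, 0.231] pointing down, gripper open.
Joint ranges: [-149.38, 149.38], [-23.57, 123.04], [-84.95, 90], [0, 143.3], [-89.99, 269.99], [3.08, 112.72], [-163.45, 163.45]. Speed limits (degrees/s): [159.86, 159.86, 180, 180, 180, 180, 180].

## Interface

Orientations are given as a 3x3 rotation matrix whose columns are the frame's x, y, z axes.
In Python, from rig import read_state, get_image, get_calibration, close_job, boxes_of gives the robot as it stands.
- The arm moves only by the tool carry_out, never from a script. Its argument "commands" is a list of rows, each a list of 7 numbers: the turn, a rotation vector about the tool's x, y, z scaled (see below), then the shift along the tool's x, y, z scaled (see below), then the closure, from 0 (fully open) to 1 (shut). A call has 1 to 5 rows; each row shifts and turns the commanded pose from where the row before left it, along the tool's axes as they then stand; what a row does not reach is not made up. The controller multiplies each number of a shift by 0.02 m and each number of a turn by 4 degrees. A row lasts 1/10 s, in which the tool goes at most 50 mm and 8.59 degrees, less where a joint would pass 70% of its speed; a pose out of reach is approached as far as the arm can. A call with a number of a shift or a turn outside -1 to 1 is refused whole. A call with a gripper value outside its range is refused whole. The fingers move at their own pace and stop on an object; "newtons" is the grip in N (left out, the last holds). Time passes only in rows, so rows that do not move let the fingers close. It gives the time, the measured TCP pose, the force, the opening and the grip force at its end, in the units of the state.
- read_state(): the state, without advancing time (a new reading comes with each control period).
- get_image(name): name is "side" or "top"; returns the picture (420x560x3 uint8, red, green, blue); there is no depth.
- get_calibration(name): a dict with "vfov" (degrees; the focal length in pixels is half the picture's height over the tangent of half this angle, whatever the lens; pixels are square), "cx", "cy" (the principal point, pixels), "k1" (the pictures are not rectified: a ray, as slopes to the right and down, at radius r is drawn at 1 + k1 r^2 times it, then the intrinsics apply), "R" (3x3) and "t" (3): a world point X has camera coordinates R X + t. Camera axes: x right, y down, z forward; pixel columns grow to the right and rows downward; lengths in m; the calibration is good to about 2 mm. A picture is of the moment at which its call begins. get_calibration takes no time and is no camera call.
- close_job(): hands the job in; it is judged then, once.
Trained networks look in the newest picture that a camera, given by its name, has taken for a name from the list of things; names that differ only in an ending like _2 or _b are one class to them, and where a whole thing is asked for, a point or a joint stands for the part that bears it (a point fixed in the world has none). Each returns a list of dicts, best first, with "score" (0 to 1); they miss things now and then, are a little off and sometimes report something else, mostly with a low value. They report only what shows in the picture. A call takes as long as a camera call.
- boxes_of(camera, thing): "centre" ([x, y, z] in m, in world coordinates, good to about 4 mm: the middle of the surface that is visible of it).
The state is a dict: "clock": time; "qpos": joint angles; "joint_velocities": joint speeds; "joint_efforts": joint torques, N m; "tool_pos": TCP position; "ee_rot": TCP orientation; "contact_force": force on the tool from outside, world axes, zero at the start; "wrist_torque": the same for the moment, N m; "grip_width": finger opening in m; "grasp_force": force on a finger pad.
Only numpy, scipy, OpenCV 4.12 (cv2) and the standard library are available. Lean on these libraries where they do the work, as an engineer would, in place of code of your own. Each camera call takes 0.05 s, during which the arm holds its last target. There are 200 camera calls.

## Working session

There is one attempt and no reset: what is moved stays moved. The work goes in short steps, Python scripts to look and compute and a tool call to move; the robot and the scene stay as the last step left them, time stands still between calls to the robot, and variables do not carry over. Pictures are saved under pics/ and viewed, at most 14 in all, crops included, and the job is handed in when it is done.

Besides the shell and the picture viewer there is one more tool, called after ">>>" by a JSON object that holds its "fn" and its "kwargs". carry_out: Moves the arm, as the interface text tells. Its arguments: {"type":"object","properties":{"commands":{"type":"array","items":{"type":"array","items":{"type":"number","minimum":-1,"maximum":1}}},"newtons":{"type":"number"}},"required":["commands"]}

```bash
ls; mkdir -p pics
cat > h.py <<'E'
import numpy as np, cv2
from rig import *
def K(n):
    c=get_calibration(n); f=210/np.tan(np.radians(c["vfov"])/2); return c,f
def ray(n,px):
    c,f=K(n); u=(px[0]-c["cx"])/f; v=(px[1]-c["cy"])/f
    d=np.array([u,v]); s=d.copy()
    for _ in range(20): s=d/(1+c["k1"]*(s@s))
    R=np.array(c["R"]); t=np.array(c["t"])
    return -R.T@t, R.T@np.array([s[0],s[1],1])
def atz(n,px,z):
    o,d=ray(n,px); return o+d*(z-o[2])/d[2]
def proj(n,X):
    c,f=K(n); p=np.array(c["R"])@np.array(X)+np.array(c["t"]); s=p[:2]/p[2]
    s=s*(1+c["k1"]*(s@s)); return s*f+[c["cx"],c["cy"]]
def tri(n1,p1,n2,p2):
    o1,d1=ray(n1,p1);o2,d2=ray(n2,p2)
    A=np.c_[d1,-d2]; k=np.linalg.lstsq(A,o2-o1,rcond=None)[0]
    a=o1+d1*k[0];b=o2+d2*k[1]; return (a+b)/2,np.linalg.norm(a-b)
def save(n,fn): cv2.imwrite("pics/"+fn,cv2.cvtColor(get_image(n),cv2.COLOR_RGB2BGR))
E
python3 - <<'E'
from h import *
for n in("side","top"):
    save(n,n+"0.png"); c,f=K(n); print(n,f,c["k1"],-np.array(c["R"]).T@c["t"],np.round(np.array(c["R"]),2).tolist())
for n in("side","top"):
  for t in["lane","gate_grip","tab_grip","stick","shoe","tin_a","mug","kitchen_timer","jar","gate","tab"]:
    print(n,t,[(round(b["score"],2),np.round(b["centre"],3).tolist()) for b in boxes_of(n,t)][:4])
s=read_state();print(s["tool_pos"],np.round(s["ee_rot"],3).tolist(),s["clock"],s["contact_force"])
E
```

```text
pics
side 403.75481459237284 -0.10243265547881976 [0.02038933 0.69834951 0.87869907] [[-0.84, -0.55, -0.01], [-0.34, 0.53, -0.78], [0.43, -0.65, -0.63]]
top 470.9943468295677 -0.11453578214556216 [ 0.23538396 -0.23844513  1.36191861] [[0.29, -0.96, -0.01], [-0.92, -0.28, -0.27], [0.25, 0.08, -0.96]]
side lane [(0.75, [0.52, 0.108, 0.042]), (0.71, [0.491, -0.027, 0.055])]
side gate_grip [(0.62, [0.492, -0.025, 0.055])]
side tab_grip [(0.68, [0.554, 0.217, 0.071]), (0.25, [0.423, -0.397, 0.025])]
side stick [(0.71, [0.38, -0.211, 0.018])]
side shoe [(0.89, [0.387, -0.211, 0.025])]
side tin_a [(0.96, [0.554, 0.215, 0.073]), (0.71, [0.427, -0.395, 0.026]), (0.69, [0.372, 0.251, 0.026]), (0.23, [0.492, -0.025, 0.055])]
side mug [(0.67, [0.551, 0.213, 0.072]), (0.59, [0.616, -0.38, 0.039])]
side kitchen_timer [(0.72, [0.386, -0.521, 0.032]), (0.35, [0.618, -0.38, 0.04])]
side jar [(0.94, [0.745, 0.014, 0.065])]
side gate [(0.59, [0.538, 0.001, 0.059]), (0.52, [0.492, -0.03, 0.056])]
side tab [(0.72, [0.543, 0.005, 0.063])]
top lane [(0.86, [0.532, 0.073, 0.047]), (0.51, [0.535, -0.011, 0.05])]
top gate_grip [(0.48, [0.487, -0.037, 0.05])]
top tab_grip [(0.64, [0.536, -0.01, 0.05]), (0.6, [0.558, 0.205, 0.068])]
top stick [(0.88, [0.384, -0.222, 0.018]), (0.3, [0.49, -0.034, 0.049])]
top shoe [(0.72, [0.38, -0.219, 0.024])]
top tin_a [(0.68, [0.419, -0.4, 0.021]), (0.68, [0.558, 0.21, 0.069]), (0.45, [0.628, -0.391, 0.025])]
top mug [(0.82, [0.623, -0.392, 0.024])]
top kitchen_timer [(0.71, [0.395, -0.535, 0.03])]
top jar [(0.82, [0.744, 0.003, 0.087]), (0.37, [0.555, 0.207, 0.068])]
top gate [(0.62, [0.487, -0.031, 0.048])]
top tab [(0.58, [0.536, -0.011, 0.054]), (0.2, [0.38, -0.22, 0.022])]
[ 0.24461184 -0.60221273  0.23126438] [[0.926, 0.376, 0.0], [0.376, -0.926, 0.0], [0.0, -0.0, -1.0]] 1.2 [-0.36518288  0.22129803  0.29477206]
```

View pics/top0.png

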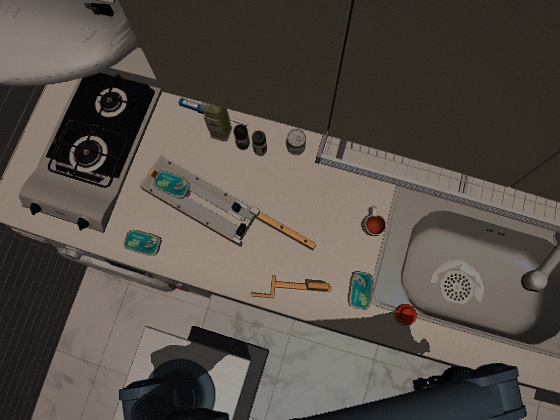

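View pics/side0.png

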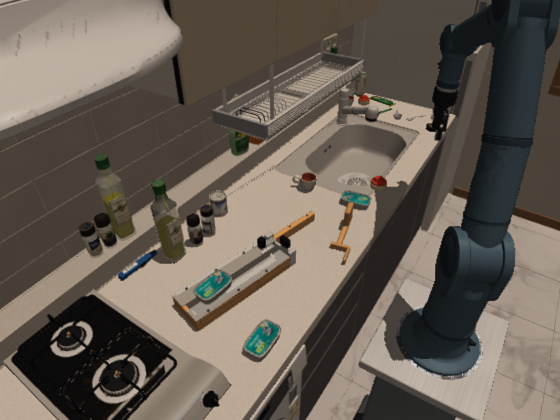

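The top view shows the lane from about (315,246) to (150,170), with a tub on its roof at (170,183). The other tubs are at (142,242) and (360,290), and the stick lies from (255,293) to (330,285). I'll zoom in for the exact lane pose.

Run:
```python
import cv2
a=cv2.imread("pics/top0.png")[145:325,125:395]; cv2.imwrite("pics/topc.png",cv2.resize(a,None,fx=2.95,fy=2.95,interpolation=cv2.INTER_CUBIC))
a=cv2.imread("pics/side0.png")[175:370,165:425]; cv2.imwrite("pics/sidec.png",cv2.resize(a,None,fx=3,fy=3,interpolation=cv2.INTER_CUBIC))
```

```text
(no output)
```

View pics/topc.png

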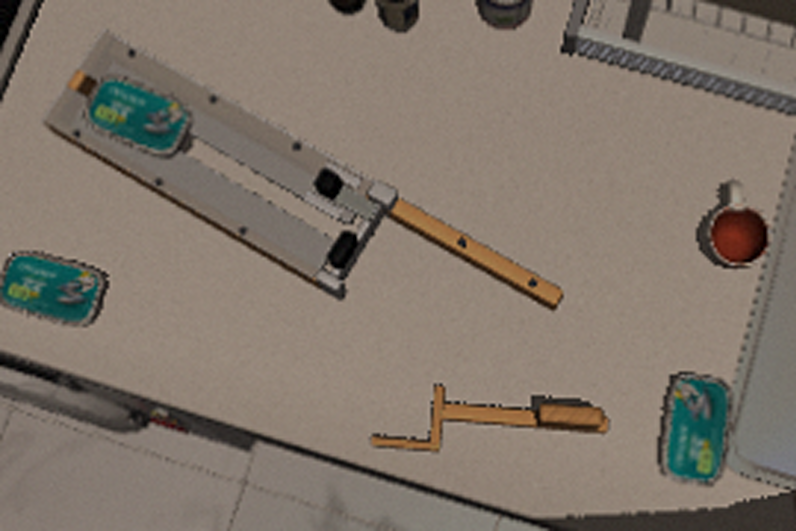

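View pics/sidec.png

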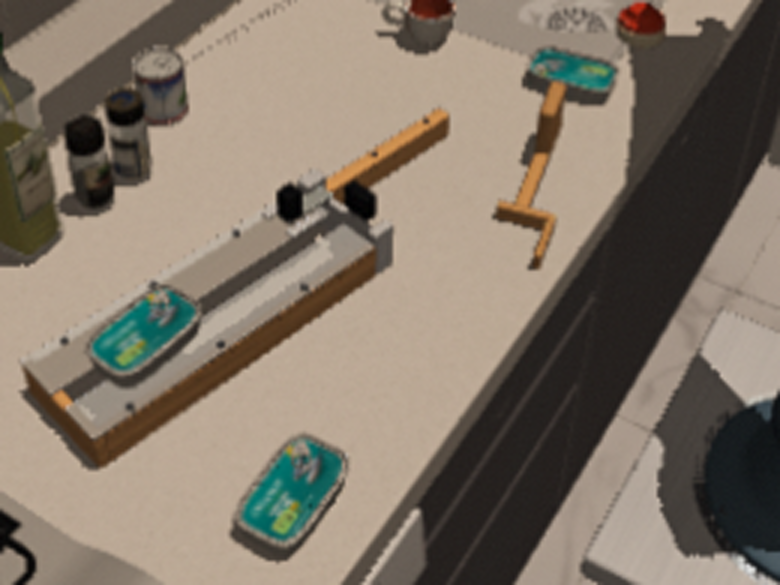

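The crops show the infeed end of the rail at (553,308) in the top crop and (447,112) in the side crop. The gate grip is at (343,249)/(360,201), the tab knob at (328,182)/(290,202), and the shoe finger tip at (373,440)/(537,266). Next I'll fit the poses.

```bash
cat > fit.py <<'E'
from h import *
from scipy.optimize import least_squares
T=lambda u,v:(125+u/2.95,145+v/2.95); S=lambda u,v:(165+u/3,175+v/3)
def fit(obs,x0):
    def place(p,X):
        c,s=np.cos(p[2]),np.sin(p[2]); return [p[0]+c*X[0]-s*X[1],p[1]+s*X[0]+c*X[1],X[2]]
    r=lambda p:np.concatenate([proj(n,place(p,np.array(X)/1000))-px for n,X,px in obs])
    q=least_squares(r,x0,loss="soft_l1"); return q.x,r(q.x).reshape(-1,2)
def tubs(n,z,img):
    hsv=cv2.cvtColor(img,cv2.COLOR_RGB2HSV); m=cv2.inRange(hsv,(78,110,50),(100,255,255))
    m=cv2.morphologyEx(m,cv2.MORPH_CLOSE,np.ones((7,7),np.uint8))
    k,l,st,c=cv2.connectedComponentsWithStats(m)
    out=[]
    for i in range(1,k):
        if st[i,4]<150: continue
        ys,xs=np.where(l==i)
        for zz in z:
            P=np.array([atz(n,p,zz)[:2] for p in zip(xs,ys)])
            (cx,cy),(w,h),a=cv2.minAreaRect((P*1000).astype(np.float32))
            if w<h: a+=90
            out.append((n,zz,np.round(c[i]).tolist(),round(cx),round(cy),round(max(w,h)),round(min(w,h)),"long axis deg",round((a+90)%180-90,1)))
    return out
E
python3 - <<'E'
from fit import *
lane=[("top",(-62,0,73),T(343,249)),("side",(-62,0,73),S(360,201)),("top",(-12,46,67),T(328,182)),("side",(-12,46,67),S(290,202)),
("top",(0,-200,34),T(553,308)),("side",(0,-200,34),S(447,112)),("top",(18,-200,34),T(562,291)),("side",(0,-200,0),S(449,130)),
("top",(-97,330,46),T(48,125)),("side",(-97,330,46),S(97,440))]
p,r=fit(lane,[.57,.0,-.4]);print(np.round(p[:2],4),np.degrees(p[2]));print(np.round(r,1).tolist())
st=[("top",(-35,186,20),T(373,440)),("top",(23,125,20),T(439,386)),("top",(-39,120,20),T(437,450)),("top",(0,0,74),T(572,410)),
("side",(-35,186,20),S(537,266)),("side",(23,130,20),S(497,207)),("side",(-39,130,20),S(553,215))]
p,r=fit(st,[.38,-.3,0.]);print(np.round(p[:2],4),np.degrees(p[2]));print(np.round(r,1).tolist())
for n in("top","side"):
    for o in tubs(n,(.026,.072),cv2.imread(f"pics/{n}0.png")[:,:,::-1].copy()): print(o)
E
```

```text
[ 0.5446 -0.0439] -13.425649815176616
[[-1.0, -0.2], [-0.0, -0.5], [-0.3, 0.4], [0.2, -0.4], [-0.1, -1.2], [1.3, 0.1], [-0.1, -0.8], [0.1, 2.0], [-0.3, -0.6], [2.2, -3.4]]
[ 0.3991 -0.2811] 12.739654928008637
[[-0.8, -0.1], [-0.2, -0.6], [0.6, -0.4], [-0.7, 0.2], [0.6, -4.2], [-0.1, -1.2], [0.9, 0.8]]Traceback (most recent call last):
  File "<stdin>", line 10, in <module>
  File "fit.py", line 18, in tubs
    P=np.array([atz(n,p,zz)[:2] for p in zip(xs,ys)])
                ~~~^^^^^^^^
  File "h.py", line 12, in atz
    o,d=ray(n,px); return o+d*(z-o[2])/d[2]
        ~~~^^^^^^
  File "h.py", line 6, in ray
    c,f=K(n); u=(px[0]-c["cx"])/f; v=(px[1]-c["cy"])/f
        ~^^^
  File "h.py", line 4, in K
    c=get_calibration(n); f=210/np.tan(np.radians(c["vfov"])/2); return c,f
ValueError: time passes only in moves, steps and waits
```

```bash
sed -i 's/^def K/from functools import lru_cache\n@lru_cache\ndef K/' h.py
python3 - <<'E'
from fit import *
for n in("top","side"):
    for o in tubs(n,(.026,.072),cv2.imread(f"pics/{n}0.png")[:,:,::-1].copy()): print(o)
E
```

```text
('top', 0.026, [170.0, 184.0], 567, 223, 95, 52, 'long axis deg', 84.7)
('top', 0.072, [170.0, 184.0], 556, 207, 92, 50, 'long axis deg', 84.7)
('top', 0.026, [141.0, 242.0], 372, 245, 93, 51, 'long axis deg', -88.1)
('top', 0.072, [141.0, 242.0], 368, 228, 90, 49, 'long axis deg', -88.1)
('top', 0.026, [361.0, 290.0], 424, -403, 92, 50, 'long axis deg', 7.3)
('top', 0.072, [361.0, 290.0], 417, -398, 89, 48, 'long axis deg', 7.3)
('side', 0.026, [357.0, 198.0], 424, -397, 91, 47, 'long axis deg', 7.4)
('side', 0.072, [357.0, 198.0], 402, -338, 86, 44, 'long axis deg', 7.4)
('side', 0.026, [212.0, 285.0], 585, 184, 97, 52, 'long axis deg', 82.2)
('side', 0.072, [212.0, 285.0], 555, 211, 92, 49, 'long axis deg', 82.2)
('side', 0.026, [262.0, 339.0], 372, 248, 92, 50, 'long axis deg', -88.2)
('side', 0.072, [262.0, 339.0], 353, 272, 87, 48, 'long axis deg', -88.2)
```

>>> {"fn": "carry_out", "kwargs": {"commands": [[0, 0, -0.97, 0, 0, 0, 0], [0, 0, -0.97, 0, 0, 0, 0], [0, 0, -0.97, 0, 0, 0, 0], [0, 0, -0.97, 0, 0, 0, 0], [0, 0, -0.97, 0, 0, 0, 0]], "newtons": 60}}

```text
clock: 1.7
tool_pos: [0.2446, -0.6022, 0.2313]
ee_rot: [[0.747, 0.665, 0.0], [0.665, -0.747, 0.0], [0.0, -0.0, -1.0]]
contact_force: [0.4, 0.0, -1.0]
grip_width: 0.0855
grasp_force: 0.0
```

>>> {"fn": "carry_out", "kwargs": {"commands": [[0, 0, -0.97, 0, 0, 0, 0], [0, 0, -0.97, 0, 0, 0, 0], [0, 0, -0.97, 0, 0, 0, 0], [0, 0, -0.97, 0, 0, 0, 0], [0, 0, -0.97, 0, 0, 0, 0]]}}

```text
clock: 2.2
tool_pos: [0.2446, -0.6022, 0.2313]
ee_rot: [[0.484, 0.875, -0.0], [0.875, -0.484, 0.0], [-0.0, -0.0, -1.0]]
contact_force: [-0.3, -0.1, 0.7]
grip_width: 0.085
grasp_force: 0.0
```

>>> {"fn": "carry_out", "kwargs": {"commands": [[0, 0, -0.97, 0, 0, 0, 0], [0, 0, -0.97, 0, 0, 0, 0], [0, 0, -0.97, 0, 0, 0, 0], [0, 0, -0.97, 0, 0, 0, 0], [0, 0, 0, 0, 0, 0, 0]]}}

```text
clock: 2.7
tool_pos: [0.2445, -0.6022, 0.2312]
ee_rot: [[0.235, 0.972, 0.0], [0.972, -0.235, 0.0], [0.0, 0.0, -1.0]]
contact_force: [0.3, -0.0, -0.5]
grip_width: 0.0852
grasp_force: 0.0
```

>>> {"fn": "carry_out", "kwargs": {"commands": [[0, 0, 0, 1, 0.23, 0.12, 0], [0, 0, 0, 1, 0.23, 0.12, 0], [0, 0, 0, 1, 0.23, 0.12, 0], [0, 0, 0, 1, 0.23, 0.12, 0], [0, 0, 0, 1, 0.23, 0.12, 0]]}}

```text
clock: 3.2
tool_pos: [0.2908, -0.5097, 0.2193]
ee_rot: [[0.236, 0.972, 0.0], [0.972, -0.236, -0.0], [-0.0, 0.0, -1.0]]
contact_force: [-0.3, 0.7, -0.2]
grip_width: 0.0854
grasp_force: 0.0
```

>>> {"fn": "carry_out", "kwargs": {"commands": [[0, 0, 0, 1, 0.23, 0.12, 0], [0, 0, 0, 1, 0.23, 0.12, 0], [0, 0, 0, 1, 0.23, 0.12, 0], [0, 0, 0, 1, 0.23, 0.12, 0], [0, 0, 0, 1, 0.23, 0.12, 0]]}}

```text
clock: 3.7
tool_pos: [0.3366, -0.4179, 0.2074]
ee_rot: [[0.236, 0.972, 0.0], [0.972, -0.236, -0.0], [-0.0, 0.0, -1.0]]
contact_force: [-0.4, 0.3, -0.9]
grip_width: 0.0852
grasp_force: 0.0
```

>>> {"fn": "carry_out", "kwargs": {"commands": [[0, 0, 0, 1, 0.23, 0.12, 0], [0, 0, 0, 1, 0.23, 0.12, 0], [0, 0, 0, 1, 0.23, 0.12, 0], [0, 0, 0, 1, 0.23, 0.12, 0], [0, 0, 0, 1, 0.23, 0.12, 0]]}}

```text
clock: 4.2
tool_pos: [0.3825, -0.3261, 0.1954]
ee_rot: [[0.236, 0.972, 0.0], [0.972, -0.236, -0.0], [-0.0, 0.001, -1.0]]
contact_force: [0.6, -0.2, -0.2]
grip_width: 0.0854
grasp_force: 0.0
```

>>> {"fn": "carry_out", "kwargs": {"commands": [[0, 0, 0, 1, 0.23, 0.12, 0], [0, 0, 0, 1, 0.23, 0.12, 0], [0, 0, 0, 1, 0.23, 0.12, 0], [0, 0, 0, 1, 0.23, 0.12, 0], [0, 0, 0, 1, 0.23, 0.12, 0]]}}

```text
clock: 4.7
tool_pos: [0.4284, -0.2343, 0.1834]
ee_rot: [[0.236, 0.972, 0.001], [0.972, -0.236, -0.0], [-0.0, 0.001, -1.0]]
contact_force: [0.8, 0.1, -0.0]
grip_width: 0.0855
grasp_force: 0.0
```

>>> {"fn": "carry_out", "kwargs": {"commands": [[0, 0, 0, 1, 0.23, 0.12, 0], [0, 0, 0, 1, 0.23, 0.12, 0], [0, 0, 0, 1, 0.23, 0.12, 0], [0, 0, 0, 1, 0.23, 0.12, 0], [0, 0, 0, 1, 0.23, 0.12, 0]]}}

```text
clock: 5.2
tool_pos: [0.4742, -0.1426, 0.1714]
ee_rot: [[0.237, 0.972, 0.001], [0.972, -0.237, -0.0], [-0.0, 0.001, -1.0]]
contact_force: [-0.2, -0.0, -0.1]
grip_width: 0.0856
grasp_force: 0.0
```

>>> {"fn": "carry_out", "kwargs": {"commands": [[0, 0, 0, 1, 0.23, 0.12, 0], [0, 0, 0, 1, 0.23, 0.12, 0], [0, 0, 0, 1, 0.23, 0.12, 0], [0, 0, 0, 1, 0.23, 0.12, 0], [0, 0, 0, 1, 0.23, 0.12, 0]]}}

```text
clock: 5.7
tool_pos: [0.5201, -0.0508, 0.1594]
ee_rot: [[0.237, 0.972, 0.0], [0.972, -0.237, -0.0], [-0.0, 0.001, -1.0]]
contact_force: [1.1, -0.1, 0.2]
grip_width: 0.0853
grasp_force: 0.0
```

>>> {"fn": "carry_out", "kwargs": {"commands": [[0, 0, 0, 1, 0.23, 0.12, 0], [0, 0, 0, 1, 0.23, 0.12, 0], [0, 0, 0, 0.9, 0.2, 0.12, 0], [0, 0, 0, 0, 0, 0, 0], [0, 0, 0, 0, 0, 0, 0]]}}

```text
clock: 6.2
tool_pos: [0.5458, 0.0017, 0.1521]
ee_rot: [[0.235, 0.972, -0.0], [0.972, -0.235, -0.0], [-0.001, -0.0, -1.0]]
contact_force: [0.1, -0.4, 1.1]
grip_width: 0.0852
grasp_force: 0.0
```

Run:
```python
from h import *
for n in("top","side"): save(n,n+"1.png")
a=cv2.imread("pics/top1.png")[150:300,140:340]; b=cv2.imread("pics/side1.png")[200:320,180:340]
cv2.imwrite("pics/c1.png",np.hstack([cv2.resize(a,(400,300)),cv2.resize(b,(400,300))]))
for n in("top","side"):
  for t in["gate_grip","tab_grip"]:
    print(n,t,[(round(b["score"],2),np.round(b["centre"],3).tolist()) for b in boxes_of(n,t)][:3])
print(read_state()["tool_pos"])
```

```text
top gate_grip [(0.76, [0.492, -0.034, 0.05])]
top tab_grip [(0.63, [0.539, -0.011, 0.048]), (0.24, [0.488, -0.034, 0.048])]
side gate_grip [(0.73, [0.489, -0.024, 0.058]), (0.33, [0.372, 0.248, 0.026]), (0.23, [0.387, -0.521, 0.027])]
side tab_grip [(0.5, [0.536, 0.002, 0.061])]
[0.5458111  0.00066119 0.15217733]
```

View pics/c1.png

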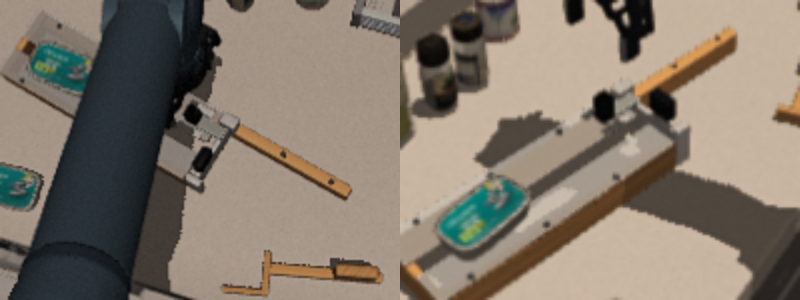

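The crop shows the gripper above the tab knob, with nothing in the way of the descent.

>>> {"fn": "carry_out", "kwargs": {"commands": [[0, 0, 0, 0.12, -0.15, 0.94, 0], [0, 0, 0, 0, 0, 0.94, 0], [0, 0, 0, 0, 0, 0.94, 0], [0, 0, 0, 0, 0, 0.94, 0], [0, 0, 0, 0, 0, 0.9, 0]]}}

```text
clock: 7.0
tool_pos: [0.5436, 0.0042, 0.0582]
ee_rot: [[0.236, 0.972, 0.0], [0.972, -0.236, -0.0], [-0.0, 0.0, -1.0]]
contact_force: [-1.1, -0.0, -0.3]
grip_width: 0.0852
grasp_force: 0.0
```

>>> {"fn": "carry_out", "kwargs": {"commands": [[0, 0, 0, 0, 0, 0, 1], [0, 0, 0, 0, 0, 0, 1], [0, 0, 0, 0, 0, 0, 1], [0, 0, 0, 0, 0, 0, 1], [0, 0, 0, 0, 0, 0, 1]], "newtons": 50}}

```text
clock: 7.5
tool_pos: [0.5445, 0.005, 0.0602]
ee_rot: [[0.234, 0.972, 0.002], [0.972, -0.234, -0.0], [0.0, 0.002, -1.0]]
contact_force: [-1.2, -0.4, 3.0]
grip_width: 0.0189
grasp_force: 50.3
```

>>> {"fn": "carry_out", "kwargs": {"commands": [[0, 0, 0, 0, 0, 0, 1], [0, 0, 0, 0, 0, 0, 1], [0, 0, 0, 0, 0, 0, 1], [0, 0, 0, 0, 0, 0, 1], [0, 0, 0, 0, 0, 0, 1]]}}

```text
clock: 8.0
tool_pos: [0.5445, 0.005, 0.0601]
ee_rot: [[0.234, 0.972, 0.002], [0.972, -0.234, -0.0], [-0.0, 0.002, -1.0]]
contact_force: [-1.3, -0.5, 6.2]
grip_width: 0.0191
grasp_force: 50.6
```

>>> {"fn": "carry_out", "kwargs": {"commands": [[0, 0, 0, 0.45, 0, 0, 1], [0, 0, 0, 0.45, 0, 0, 1], [0, 0, 0, 0.45, 0, 0, 1], [0, 0, 0, 0, 0, 0, 1], [0, 0, 0, 0, 0, 0, 1]]}}

```text
clock: 8.5
tool_pos: [0.5502, 0.0291, 0.0601]
ee_rot: [[0.235, 0.972, -0.0], [0.972, -0.235, -0.003], [-0.003, 0.001, -1.0]]
contact_force: [-3.2, -3.5, 7.9]
grip_width: 0.0191
grasp_force: 51.0
```

>>> {"fn": "carry_out", "kwargs": {"commands": [[0, 0, 0, 0, 0, 0, 0], [0, 0, 0, 0, 0, 0, 0], [0, 0, 0, 0, 0, -1, 0], [0, 0, 0, 0, 0, -1, 0], [0, 0, 0, 0, 0, -1, 0]]}}

```text
clock: 9.0
tool_pos: [0.5496, 0.0318, 0.119]
ee_rot: [[0.234, 0.972, -0.001], [0.972, -0.234, 0.001], [0.001, -0.001, -1.0]]
contact_force: [0.4, -0.1, 0.5]
grip_width: 0.0853
grasp_force: 0.0
```

>>> {"fn": "carry_out", "kwargs": {"commands": [[0, 0, 0, -0.9, -0.62, 0, 0], [0, 0, 0, -0.9, -0.62, 0, 0], [0, 0, 0, -0.9, -0.62, 0, 0], [0, 0, 0, -0.9, -0.62, 0, 0], [0, 0, 0, 0, 0, 0, 0]]}}

```text
clock: 9.5
tool_pos: [0.482, -0.0295, 0.1179]
ee_rot: [[0.238, 0.971, -0.003], [0.971, -0.238, -0.002], [-0.002, -0.003, -1.0]]
contact_force: [0.2, 0.5, -1.0]
grip_width: 0.085
grasp_force: 0.0
```

Run:
```python
from h import *
for n in("top","side"):
  get_image(n)
  for t in["gate_grip","tab_grip"]:
    print(n,t,[(round(b["score"],2),np.round(b["centre"],3).tolist()) for b in boxes_of(n,t)][:3])
print(read_state()["tool_pos"])
```

```text
top gate_grip [(0.54, [0.49, -0.035, 0.049]), (0.31, [0.374, 0.243, 0.025])]
top tab_grip []
side gate_grip [(0.73, [0.492, -0.029, 0.048]), (0.47, [0.385, -0.518, 0.029])]
side tab_grip [(0.56, [0.545, 0.027, 0.061])]
[ 0.48587955 -0.0259316   0.11908014]
```

>>> {"fn": "carry_out", "kwargs": {"commands": [[0, 0, 0, -0.15, 0, 0.95, 0], [0, 0, 0, 0, 0, 0.95, 0], [0, 0, 0, 0, 0, 0.95, 0], [0, 0, 0, 0, 0, 0, 0], [0, 0, 0, 0, 0, 0, 1]]}}

```text
clock: 10.3
tool_pos: [0.4845, -0.0293, 0.0619]
ee_rot: [[0.234, 0.972, -0.0], [0.972, -0.234, 0.001], [0.001, -0.001, -1.0]]
contact_force: [0.2, 0.5, 0.4]
grip_width: 0.0733
grasp_force: 0.0
```

>>> {"fn": "carry_out", "kwargs": {"commands": [[0, 0, 0, 0, 0, 0, 1], [0, 0, 0, 0, 0, 0, 1], [0, 0, 0, 0, 0, 0, 1], [0, 0, 0, 0, 0, 0, 1], [0, 0, 0, 0, 0, 0, 1]]}}

```text
clock: 10.8
tool_pos: [0.4848, -0.03, 0.063]
ee_rot: [[0.235, 0.972, 0.001], [0.972, -0.235, -0.0], [-0.0, 0.001, -1.0]]
contact_force: [-1.9, 0.6, 6.1]
grip_width: 0.0334
grasp_force: 50.6
```

>>> {"fn": "carry_out", "kwargs": {"commands": [[0, 0, 0, 0, 0, -0.6, 1], [0, 0, 0, 0, 0, -0.6, 1], [0, 0, 0, 0, 0, -0.6, 1], [0, 0, 0, 0, 0, -0.6, 1], [0, 0, 0, 0, 0, -0.5, 1]], "newtons": 60}}

```text
clock: 11.3
tool_pos: [0.4849, -0.03, 0.1203]
ee_rot: [[0.234, 0.972, 0.003], [0.972, -0.234, 0.0], [0.001, 0.003, -1.0]]
contact_force: [28.4, -0.8, -83.8]
grip_width: 0.0324
grasp_force: 67.3
```

>>> {"fn": "carry_out", "kwargs": {"commands": [[0, 0, 0, 0, 0, 0, 1], [0, 0, 0, 0, 0, 0, 1], [0, 0, 0, 0, 0, 0, 1], [0, 0, 0, 0, 0, 0, 0], [0, 0, 0, 0, 0, 0, 0]]}}

```text
clock: 11.8
tool_pos: [0.4833, -0.0302, 0.1206]
ee_rot: [[0.235, 0.972, -0.002], [0.972, -0.235, -0.001], [-0.001, -0.002, -1.0]]
contact_force: [0.0, -1.0, 0.7]
grip_width: 0.0607
grasp_force: 0.0
```

>>> {"fn": "carry_out", "kwargs": {"commands": [[0, 0, 0, 0, 0, 0, 0], [0, 0, 0, 0, 0, -0.8, 0], [0, 0, 0, 0, 0, -0.8, 0], [0, 0, 0, 0, 0, -0.8, 0], [0, 0, 0, 0, 0, 0, 0]]}}

```text
clock: 12.3
tool_pos: [0.4861, -0.0301, 0.1707]
ee_rot: [[0.235, 0.972, 0.005], [0.972, -0.235, -0.001], [0.0, 0.005, -1.0]]
contact_force: [-0.2, 0.3, 0.6]
grip_width: 0.0852
grasp_force: 0.0
```

Run:
```python
from fit import *
for n in("top","side"):
  im=get_image(n)
  for t in["gate_grip","tab_grip"]:
    print(n,t,[(round(b["score"],2),np.round(b["centre"],3).tolist()) for b in boxes_of(n,t)][:3])
  for o in tubs(n,(.026,.072),im): print(o)
s=read_state(); print(s["tool_pos"],s["qpos"])
```

```text
top gate_grip [(0.75, [0.487, -0.036, 0.105])]
top tab_grip []
('top', 0.026, [170.0, 184.0], 567, 223, 95, 52, 'long axis deg', 84.7)
('top', 0.072, [170.0, 184.0], 556, 207, 92, 50, 'long axis deg', 84.7)
('top', 0.026, [141.0, 242.0], 372, 245, 93, 51, 'long axis deg', -86.9)
('top', 0.072, [141.0, 242.0], 367, 228, 90, 49, 'long axis deg', -86.9)
('top', 0.026, [361.0, 290.0], 424, -403, 92, 50, 'long axis deg', 8.0)
('top', 0.072, [361.0, 290.0], 417, -398, 89, 48, 'long axis deg', 8.0)
side gate_grip [(0.89, [0.489, -0.026, 0.098])]
side tab_grip [(0.57, [0.541, 0.022, 0.057])]
('side', 0.026, [357.0, 198.0], 424, -397, 91, 46, 'long axis deg', 7.4)
('side', 0.072, [357.0, 198.0], 402, -338, 86, 44, 'long axis deg', 7.4)
('side', 0.026, [212.0, 285.0], 585, 183, 97, 52, 'long axis deg', 82.2)
('side', 0.072, [212.0, 285.0], 555, 211, 92, 49, 'long axis deg', 82.2)
('side', 0.026, [262.0, 339.0], 372, 248, 92, 50, 'long axis deg', -88.2)
('side', 0.072, [262.0, 339.0], 353, 272, 87, 47, 'long axis deg', -88.2)
[ 0.48326881 -0.03005771  0.16692931] [ 27.25198551  10.67762858 -30.82360787 116.04148321   6.62371157
  55.0635058  -20.52078305]
```

>>> {"fn": "carry_out", "kwargs": {"commands": [[0, 0, 0, 0.96, 0.055, 0, 0], [0, 0, 0, 0.96, 0.055, 0, 0], [0, 0, 0, 0.96, 0.055, 0, 0], [0, 0, 0, 0.96, 0.055, 0, 0], [0, 0, 0, 0.96, 0.055, 0, 0]]}}

```text
clock: 13.1
tool_pos: [0.5116, 0.0626, 0.167]
ee_rot: [[0.235, 0.972, -0.002], [0.972, -0.235, 0.0], [-0.0, -0.002, -1.0]]
contact_force: [0.4, 0.3, -0.0]
grip_width: 0.0852
grasp_force: 0.0
```

>>> {"fn": "carry_out", "kwargs": {"commands": [[0, 0, 0, 0.96, 0.055, 0, 0], [0, 0, 0, 0.96, 0.055, 0, 0], [0, 0, 0, 0.96, 0.055, 0, 0], [0, 0, 0, 0.96, 0.055, 0, 0], [0, 0, 0, 0.96, 0.055, 0, 0]]}}

```text
clock: 13.6
tool_pos: [0.5395, 0.1545, 0.1669]
ee_rot: [[0.235, 0.972, -0.002], [0.972, -0.235, -0.0], [-0.001, -0.002, -1.0]]
contact_force: [-0.1, 0.3, 0.0]
grip_width: 0.0853
grasp_force: 0.0
```

>>> {"fn": "carry_out", "kwargs": {"commands": [[0, 0, 0, 0.96, 0.055, 0, 0], [0, 0, 0, 0.96, 0.055, 0, 0], [0, 0, 0, 0.96, 0.055, 0, 0], [0, 0, -0.87, 0, 0, 0, 0], [0, 0, -0.87, 0, 0, 0, 0]]}}

```text
clock: 14.1
tool_pos: [0.556, 0.2103, 0.1668]
ee_rot: [[0.111, 0.994, -0.002], [0.994, -0.111, 0.0], [-0.0, -0.002, -1.0]]
contact_force: [0.3, -0.2, -0.9]
grip_width: 0.0853
grasp_force: 0.0
```

>>> {"fn": "carry_out", "kwargs": {"commands": [[0, 0, 0, 0, 0, 0.8, 0], [0, 0, 0, 0, 0, 0.8, 0], [0, 0, 0, 0, 0, 0.8, 0], [0, 0, 0, 0, 0, 0, 0], [0, 0, 0, 0, 0, 0, 0]]}}

```text
clock: 14.6
tool_pos: [0.5558, 0.2088, 0.1185]
ee_rot: [[0.115, 0.993, -0.002], [0.993, -0.115, -0.001], [-0.001, -0.002, -1.0]]
contact_force: [-0.4, 1.0, 1.0]
grip_width: 0.0853
grasp_force: 0.0
```

>>> {"fn": "carry_out", "kwargs": {"commands": [[0, 0, 0, 0, 0, 0.84, 0], [0, 0, 0, 0, 0, 0.84, 0], [0, 0, 0, 0, 0, 0.84, 0], [0, 0, 0, 0, 0, 0.84, 0], [0, 0, 0, 0, 0, 0, 0]]}}

```text
clock: 15.1
tool_pos: [0.5539, 0.2078, 0.0489]
ee_rot: [[0.115, 0.993, -0.006], [0.993, -0.115, -0.002], [-0.003, -0.006, -1.0]]
contact_force: [-0.4, -0.4, -0.1]
grip_width: 0.0852
grasp_force: 0.0
```

>>> {"fn": "carry_out", "kwargs": {"commands": [[0, 0, 0, 0, 0, 0, 1], [0, 0, 0, 0, 0, 0, 1], [0, 0, 0, 0, 0, 0, 1], [0, 0, 0, 0, 0, 0, 1], [0, 0, 0, 0, 0, 0, 1]], "newtons": 50}}

```text
clock: 15.6
tool_pos: [0.5576, 0.2098, 0.0538]
ee_rot: [[0.115, 0.993, 0.002], [0.993, -0.115, 0.001], [0.001, 0.002, -1.0]]
contact_force: [0.8, 0.4, 2.8]
grip_width: 0.0585
grasp_force: 53.9
```

>>> {"fn": "carry_out", "kwargs": {"commands": [[0, 0, 0, 0, 0, -1, 1], [0, 0, 0, 0, 0, -1, 1], [0, 0, 0, 0, 0, -1, 1], [0, 0, 0, 0, 0, -1, 1], [0, 0, 0, 0, 0, -1, 1]]}}

```text
clock: 16.1
tool_pos: [0.5561, 0.2088, 0.153]
ee_rot: [[0.115, 0.993, -0.001], [0.993, -0.115, -0.001], [-0.001, -0.001, -1.0]]
contact_force: [0.2, 0.1, -0.5]
grip_width: 0.0582
grasp_force: 54.2
```

>>> {"fn": "carry_out", "kwargs": {"commands": [[0, 0, 0.85, 0, 0, -0.8, 1], [0, 0, 0.85, 0, 0, -0.8, 1], [0, 0, 0, 0, 0, -0.6, 1], [0, 0, 0, -0.97, -0.03, 0, 1], [0, 0, 0, -0.97, -0.03, 0, 1]]}}

```text
clock: 16.6
tool_pos: [0.5462, 0.1722, 0.1971]
ee_rot: [[0.229, 0.974, 0.0], [0.974, -0.229, 0.0], [0.0, 0.0, -1.0]]
contact_force: [-0.3, -0.3, -1.8]
grip_width: 0.0584
grasp_force: 54.2
```

>>> {"fn": "carry_out", "kwargs": {"commands": [[0, 0, 0, -0.97, -0.03, 0, 1], [0, 0, 0, -0.97, -0.03, 0, 1], [0, 0, 0, -0.97, -0.03, 0, 1], [0, 0, 0, -0.97, -0.03, 0, 1], [0, 0, 0, -0.97, -0.03, 0, 1]]}}

```text
clock: 17.1
tool_pos: [0.5203, 0.0772, 0.1963]
ee_rot: [[0.23, 0.973, -0.001], [0.973, -0.23, -0.0], [-0.001, -0.001, -1.0]]
contact_force: [-0.2, -0.4, -0.5]
grip_width: 0.0581
grasp_force: 54.2
```

>>> {"fn": "carry_out", "kwargs": {"commands": [[0, 0, 0, -0.97, -0.03, 0, 1], [0, 0, 0, -0.97, -0.03, 0, 1], [0, 0, 0, -0.97, -0.03, 0, 1], [0, 0, 0, -0.97, -0.03, 0, 1], [0, 0, 0, -0.97, -0.03, 0, 1]]}}

```text
clock: 17.6
tool_pos: [0.4948, -0.0163, 0.1963]
ee_rot: [[0.23, 0.973, -0.001], [0.973, -0.23, -0.0], [-0.0, -0.001, -1.0]]
contact_force: [-0.3, 0.8, -1.2]
grip_width: 0.0584
grasp_force: 54.2
```

>>> {"fn": "carry_out", "kwargs": {"commands": [[0, 0, 0, -0.97, -0.03, 0, 1], [0, 0, 0, -0.97, -0.03, 0, 1], [0, 0, 0, -0.97, -0.03, 0, 1], [0, 0, 0, -0.97, -0.03, 0, 1], [0, 0, 0, -0.97, -0.03, 0, 1]]}}

```text
clock: 18.1
tool_pos: [0.4694, -0.1098, 0.1964]
ee_rot: [[0.23, 0.973, -0.001], [0.973, -0.23, -0.0], [-0.0, -0.001, -1.0]]
contact_force: [-0.5, 0.4, -1.1]
grip_width: 0.0583
grasp_force: 54.2
```

>>> {"fn": "carry_out", "kwargs": {"commands": [[0, 0, 0, -0.97, -0.03, 0, 1], [0, 0, 0, 0, 0, 1, 1], [0, 0, 0, 0, 0, 1, 1], [0, 0, 0, 0, 0, 1, 1], [0, 0, 0, 0, 0, 1, 1]]}}

```text
clock: 18.6
tool_pos: [0.4647, -0.128, 0.1158]
ee_rot: [[0.231, 0.973, -0.0], [0.973, -0.231, -0.0], [-0.0, -0.0, -1.0]]
contact_force: [0.7, 0.5, -0.3]
grip_width: 0.0582
grasp_force: 54.2
```

>>> {"fn": "carry_out", "kwargs": {"commands": [[0, 0, 0, 0, 0, 0.8, 1], [0, 0, 0, 0, 0, 0.8, 1], [0, 0, 0, 0, 0, 0.8, 1], [0, 0, 0, 0, 0, 0, 1], [0, 0, 0, 0, 0, 0, 1]]}}

```text
clock: 19.1
tool_pos: [0.4648, -0.1278, 0.0686]
ee_rot: [[0.231, 0.973, -0.001], [0.973, -0.231, 0.0], [0.0, -0.001, -1.0]]
contact_force: [-0.1, -0.2, -0.3]
grip_width: 0.058
grasp_force: 54.2
```

```bash
cat > lane.py <<'E'
from fit import *
L0=np.array([.5452,-.0441]); LY=np.radians(-13.45)
def w2l(p): c,s=np.cos(LY),np.sin(LY); d=np.array(p[:2])-L0; return np.array([c*d[0]+s*d[1],-s*d[0]+c*d[1]])
def l2w(x,y): c,s=np.cos(LY),np.sin(LY); return L0+[c*x-s*y,s*x+c*y]
def stat():
    s=read_state(); R=np.array(s["ee_rot"]); print("t",s["clock"],"tcp",np.round(s["tool_pos"],4),"lane",np.round(w2l(s["tool_pos"])*1000,1),"th",round(np.degrees(np.arctan2(R[1,0],R[0,0])),1),"F",np.round(s["contact_force"],1),"w",round(s["grip_width"],4),round(s["grasp_force"]))
    return s
def to(target,th):   # units for moves, at the current theta, then turn units
    s=read_state(); R=np.array(s["ee_rot"]); d=R.T@(np.array(target)-s["tool_pos"])/.02
    a=np.degrees(np.arctan2(R[1,0],R[0,0])); print("shift units",np.round(d,2),"turn units",round((a-th)/4,2))
E
python3 - <<'E'
from lane import *
stat()
for n in("top","side"):
  for o in tubs(n,(.026,),get_image(n)): print(o)
E
```

```text
t 19.1 tcp [ 0.4648 -0.1278  0.0686] lane [ -58.7 -100.1] th 76.6 F [-0.1 -0.2 -0.3] w 0.058 54
('top', 0.026, [141.0, 242.0], 372, 245, 93, 51, 'long axis deg', -88.1)
('top', 0.026, [281.0, 252.0], 463, -156, 55, 36, 'long axis deg', -33.4)
('top', 0.026, [361.0, 290.0], 424, -403, 92, 50, 'long axis deg', 8.0)
('side', 0.026, [356.0, 198.0], 424, -397, 91, 46, 'long axis deg', 7.4)
('side', 0.026, [305.0, 222.0], 508, -192, 91, 45, 'long axis deg', 87.7)
('side', 0.026, [262.0, 339.0], 372, 248, 92, 50, 'long axis deg', -88.2)
```

>>> {"fn": "carry_out", "kwargs": {"commands": [[0, 0, 0, 0, 0, 0.8, 1], [0, 0, 0, 0, 0, 0.8, 1], [0, 0, 0, 0, 0, 0.8, 1], [0, 0, 0, 0, 0, 0.6, 1], [0, 0, 0, 0, 0, 0, 1]]}}

```text
clock: 19.7
tool_pos: [0.4657, -0.1281, 0.0085]
ee_rot: [[0.232, 0.973, 0.001], [0.973, -0.232, 0.0], [0.0, 0.001, -1.0]]
contact_force: [-0.4, -0.5, -1.1]
grip_width: 0.0583
grasp_force: 55.0
```

>>> {"fn": "carry_out", "kwargs": {"commands": [[0, 0, 0, 0, 0, 0, 0.1], [0, 0, 0, 0, 0, 0, 0.1], [0, 0, 0, 0, 0, 0, 0.1], [0, 0, 0, 0, 0, -1, 0.1], [0, 0, 0, 0, 0, -1, 0.1]]}}

```text
clock: 20.2
tool_pos: [0.4645, -0.1277, 0.0489]
ee_rot: [[0.232, 0.973, -0.001], [0.973, -0.232, 0.001], [0.0, -0.001, -1.0]]
contact_force: [-0.1, -1.0, -0.3]
grip_width: 0.0768
grasp_force: 0.0
```

>>> {"fn": "carry_out", "kwargs": {"commands": [[0, 0, 0, 0, 0, -1, 0], [0, 0, 0, -1, -1, -1, 0], [0, 0, 0, -1, -1, -1, 0], [0, 0, 0, -1, -1, 0, 0], [0, 0, 0, -1, 0, 0, 0]]}}

```text
clock: 20.7
tool_pos: [0.3854, -0.1921, 0.1093]
ee_rot: [[0.232, 0.973, -0.002], [0.973, -0.232, -0.001], [-0.002, -0.001, -1.0]]
contact_force: [-0.3, -0.3, -0.6]
grip_width: 0.085
grasp_force: 0.0
```

Run:
```python
from lane import *
stat()
for n in("top","side"):
  for o in tubs(n,(.026,),get_image(n)): print(o, np.round(w2l(np.array(o[3:5])/1000)*1000,1))
save("side","side2.png");save("top","top2.png")
```

```text
t 20.7 tcp [ 0.3854 -0.1921  0.1093] lane [-121.  -181.2] th 76.6 F [-0.3 -0.3 -0.6] w 0.085 0
('top', 0.026, [141.0, 242.0], 372, 245, 93, 51, 'long axis deg', -87.3) [-235.7  240.9]
('top', 0.026, [361.0, 290.0], 424, -403, 92, 50, 'long axis deg', 7.8) [ -34.4 -377.2]
('side', 0.026, [262.0, 339.0], 372, 248, 92, 50, 'long axis deg', -88.2) [-236.4  243.8]
```

View pics/top2.png

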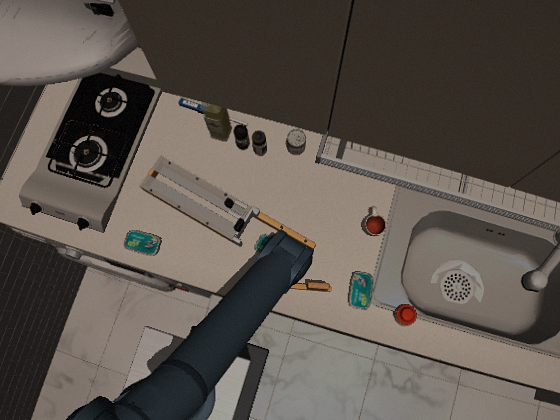

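The picture shows the arm covering the placed tub and the shoe, with only the handle visible at (318,287). I'll move the arm aside and look again.

>>> {"fn": "carry_out", "kwargs": {"commands": [[0, 0, 0, 0, -1, -1, 0], [0, 0, 0, 0, -0.5, -1, 0], [0, 0, 0, 1, 0, -1, 0], [0, 0, 0, 1, 0, 0, 0], [0, 0, 0, 1, 0, 0, 0]]}}

```text
clock: 21.4
tool_pos: [0.3744, -0.1247, 0.1697]
ee_rot: [[0.23, 0.973, 0.002], [0.973, -0.23, -0.001], [-0.0, 0.002, -1.0]]
contact_force: [0.1, -0.2, -0.1]
grip_width: 0.0854
grasp_force: 0.0
```

>>> {"fn": "carry_out", "kwargs": {"commands": [[0, 0, 0, 1, 0, 0, 0], [0, 0, 0, 1, 0, 0, 0], [0, 0, 0, 1, 0, 0, 0], [0, 0, 0, 1, 0, 0, 0], [0, 0, 0, 1, 0, 0, 0]]}}

```text
clock: 21.9
tool_pos: [0.3965, -0.0267, 0.1687]
ee_rot: [[0.229, 0.973, 0.0], [0.973, -0.229, 0.0], [0.001, 0.0, -1.0]]
contact_force: [0.8, 0.5, -0.3]
grip_width: 0.085
grasp_force: 0.0
```

>>> {"fn": "carry_out", "kwargs": {"commands": [[0, 0, 0, 1, 0, 0, 0], [0, 0, 0, 1, 0, 0, 0], [0, 0, 0, 1, 0, 0, 0], [0, 0, 0, 1, 0, 0, 0], [0, 0, 0, 1, 0, 0, 0]]}}

```text
clock: 22.4
tool_pos: [0.4193, 0.0707, 0.1688]
ee_rot: [[0.229, 0.973, 0.0], [0.973, -0.229, 0.001], [0.001, -0.0, -1.0]]
contact_force: [0.4, 0.2, 0.1]
grip_width: 0.0852
grasp_force: 0.0
```

```bash
cat > stickfit.py <<'E'
from lane import *
from scipy.optimize import minimize
def corners(box):
    x0,x1,y0,y1,z0,z1=box; return np.array([[x,y,z] for x in(x0,x1) for y in(y0,y1) for z in(z0,z1)])/1000
BOX=[(-8,8,-40,125,0,16),(-9,9,-30,30,16,74),(-39,23,120,130,0,20),(-39,-31,130,186,0,20)]
def omask(img):
    h=cv2.cvtColor(img,cv2.COLOR_RGB2HSV); return cv2.inRange(h,(8,90,60),(24,255,255))
def render(n,p):
    m=np.zeros((420,560),np.uint8); c,s=np.cos(p[2]),np.sin(p[2])
    for b in BOX:
        X=corners(b); W=np.c_[p[0]+c*X[:,0]-s*X[:,1],p[1]+s*X[:,0]+c*X[:,1],X[:,2]]
        q=np.array([proj(n,w) for w in W])
        cv2.fillConvexPoly(m,np.round(cv2.convexHull(q.astype(np.float32))*16).astype(np.int32),255,shift=4)
    return m
def stickfit(p0,imgs):
    M={}
    for n,im in imgs.items():
        roi=cv2.dilate(render(n,p0),np.ones((31,31)))
        # exclude rail
        r=np.array([proj(n,[*l2w(x,y),z]) for x in(-.001,.02) for y in(-.202,.0) for z in(0,.035)],np.float32)
        cv2.fillConvexPoly(roi,cv2.convexHull(r).astype(np.int32),0)
        M[n]=(roi,cv2.GaussianBlur(omask(im)&roi,(0,0),1.5).astype(float))
    def cost(p):
        return sum(np.abs(cv2.GaussianBlur(render(n,p)&roi,(0,0),1.5)-m).sum()/1e3 for n,(roi,m) in M.items())
    best=min((minimize(cost,np.array(p0)+d,method="Nelder-Mead",options=dict(initial_simplex=np.array(p0)+d+np.array([[0,0,0],[.01,0,0],[0,.01,0],[0,0,.1]]),xatol=1e-4)) for d in np.array([[0,0,0],[.01,.01,.08],[-.01,-.01,-.08],[.02,-.02,.1],[-.02,.02,-.1]])),key=lambda q:q.fun)
    return best.x,best.fun,{n:(m>60).sum() for n,(r,m) in M.items()}
E
python3 - <<'E'
from stickfit import *
stat()
I={n:get_image(n) for n in("top","side")}
for n in I:
  cv2.imwrite(f"pics/{n}3.png",I[n][:,:,::-1])
  for o in tubs(n,(.026,),I[n]): print(o, np.round(w2l(np.array(o[3:5])/1000)*1000,1))
for k in(["top"],["side"],["top","side"]):
  p,f,c=stickfit([.3991,-.2811,np.radians(12.74)],{n:I[n] for n in k}); print(k,np.round(p[:2],4),np.degrees(p[2]),f,c)
E
```

```text
t 22.4 tcp [0.4193 0.0707 0.1688] lane [-149.1   82.4] th 76.8 F [0.4 0.2 0.1] w 0.0852 0
('top', 0.026, [272.0, 249.0], 465, -130, 94, 52, 'long axis deg', 76.6) [ -58.  -102.2]
('top', 0.026, [361.0, 290.0], 424, -403, 92, 50, 'long axis deg', 7.3) [ -34.4 -377.2]
('side', 0.026, [356.0, 198.0], 424, -397, 91, 46, 'long axis deg', 7.4) [ -35.8 -371.4]
('side', 0.026, [262.0, 339.0], 372, 248, 92, 50, 'long axis deg', -88.2) [-236.4  243.8]
['top'] [ 0.3988 -0.2812] 12.491640575254364 41.551 {'top': np.int64(708)}
['side'] [ 0.3995 -0.2803] 12.46570384690232 27.551 {'side': np.int64(596)}
['top', 'side'] [ 0.3988 -0.2812] 12.406952567405678 71.547 {'top': np.int64(708), 'side': np.int64(596)}
```

>>> {"fn": "carry_out", "kwargs": {"commands": [[0, 0, 0, -0.964, 0.17, 0, 0], [0, 0, 0, -0.964, 0.17, 0, 0], [0, 0, 0, -0.964, 0.17, 0, 0], [0, 0, 0, -0.964, 0.17, 0, 0], [0, 0, 0, -0.964, 0.17, 0, 0]]}}

```text
clock: 23.0
tool_pos: [0.4131, -0.0303, 0.1686]
ee_rot: [[0.231, 0.973, -0.001], [0.973, -0.231, -0.0], [-0.0, -0.0, -1.0]]
contact_force: [0.4, -0.3, 0.3]
grip_width: 0.0855
grasp_force: 0.0
```

>>> {"fn": "carry_out", "kwargs": {"commands": [[0, 0, 0, -0.964, 0.17, 0, 0], [0, 0, 0, -0.964, 0.17, 0, 0], [0, 0, 0, -0.964, 0.17, 0, 0], [0, 0, 0, -0.964, 0.17, 0, 0], [0, 0, 0, -0.964, 0.17, 0, 0]]}}

```text
clock: 23.5
tool_pos: [0.4073, -0.128, 0.1686]
ee_rot: [[0.231, 0.973, -0.001], [0.973, -0.231, 0.0], [-0.0, -0.001, -1.0]]
contact_force: [-0.2, -0.1, 0.7]
grip_width: 0.0855
grasp_force: 0.0
```

>>> {"fn": "carry_out", "kwargs": {"commands": [[0, 0, 0, -0.964, 0.17, 0, 0], [0, 0, 0, -0.964, 0.17, 0, 0], [0, 0, 0, -0.964, 0.17, 0, 0], [0, 0, 0, -0.964, 0.17, 0, 0], [0, 0, 0, -0.964, 0.17, 0, 0]]}}

```text
clock: 24.0
tool_pos: [0.4015, -0.2256, 0.1685]
ee_rot: [[0.231, 0.973, -0.001], [0.973, -0.231, 0.0], [0.0, -0.001, -1.0]]
contact_force: [-0.2, 0.9, -0.4]
grip_width: 0.0856
grasp_force: 0.0
```

>>> {"fn": "carry_out", "kwargs": {"commands": [[0, 0, 0, -0.964, 0.17, 0, 0], [0, 0, 0, -0.964, 0.17, 0, 0], [0, 0, 0, -0.964, 0.17, 0, 0], [0, 0, -0.92, 0, 0, 0, 0], [0, 0, -0.92, 0, 0, 0, 0]]}}

```text
clock: 24.5
tool_pos: [0.3979, -0.2844, 0.1684]
ee_rot: [[0.104, 0.995, -0.001], [0.995, -0.104, 0.001], [0.001, -0.001, -1.0]]
contact_force: [-0.4, 0.8, -0.6]
grip_width: 0.0857
grasp_force: 0.0
```

>>> {"fn": "carry_out", "kwargs": {"commands": [[0, 0, -0.92, 0, 0, 0, 0], [0, 0, -0.92, 0, 0, 0, 0], [0, 0, -0.92, 0, 0, 0, 0], [0, 0, -0.92, 0, 0, 0, 0], [0, 0, -0.9, 0, 0, 0, 0]]}}

```text
clock: 25.0
tool_pos: [0.3981, -0.2834, 0.1685]
ee_rot: [[-0.216, 0.976, -0.001], [0.976, 0.216, 0.001], [0.001, -0.0, -1.0]]
contact_force: [0.5, -0.1, 0.0]
grip_width: 0.0853
grasp_force: 0.0
```

>>> {"fn": "carry_out", "kwargs": {"commands": [[0, 0, 0, 0, 0, 0.9, 0], [0, 0, 0, 0, 0, 0.9, 0], [0, 0, 0, 0, 0, 0.9, 0], [0, 0, 0, 0, 0, 0, 0], [0, 0, 0, 0, 0, 0, 0]]}}

```text
clock: 25.5
tool_pos: [0.3981, -0.2834, 0.1146]
ee_rot: [[-0.213, 0.977, -0.001], [0.977, 0.213, 0.001], [0.001, -0.001, -1.0]]
contact_force: [-0.4, 0.5, -0.7]
grip_width: 0.0855
grasp_force: 0.0
```

Run:
```python
from stickfit import *
stat(); to([.3988,-.2812,.03],102.4)
I={"side":get_image("side")}
p,f,c=stickfit([.3991,-.2811,np.radians(12.74)],I); print(np.round(p[:2],4),np.degrees(p[2]),f,c)
```

```text
t 25.5 tcp [ 0.3981 -0.2834  0.1146] lane [ -87.4 -267. ] th 102.3 F [-0.4  0.5 -0.7] w 0.0855 0
shift units [0.1  0.06 4.23] turn units -0.03
[ 0.3999 -0.2792] 12.817155565598794 23.364 {'side': np.int64(614)}
```

>>> {"fn": "carry_out", "kwargs": {"commands": [[0, 0, 0, 0.1, 0.06, 0.84, 0], [0, 0, 0, 0, 0, 0.84, 0], [0, 0, 0, 0, 0, 0.84, 0], [0, 0, 0, 0, 0, 0.84, 0], [0, 0, 0, 0, 0, 0.84, 0]]}}

```text
clock: 26.05
tool_pos: [0.4005, -0.2825, 0.0315]
ee_rot: [[-0.212, 0.977, 0.003], [0.977, 0.212, -0.002], [-0.002, 0.002, -1.0]]
contact_force: [-1.0, 0.0, 0.2]
grip_width: 0.0852
grasp_force: 0.0
```

>>> {"fn": "carry_out", "kwargs": {"commands": [[0, 0, 0, 0, 0, 0, 0], [0, 0, 0, 0, 0, 0, 1], [0, 0, 0, 0, 0, 0, 1], [0, 0, 0, 0, 0, 0, 1], [0, 0, 0, 0, 0, 0, 1]], "newtons": 100}}

```text
clock: 26.55
tool_pos: [0.3997, -0.282, 0.0315]
ee_rot: [[-0.212, 0.977, 0.001], [0.977, 0.212, -0.001], [-0.001, 0.001, -1.0]]
contact_force: [0.0, -0.3, -0.0]
grip_width: 0.0282
grasp_force: 0.0
```

>>> {"fn": "carry_out", "kwargs": {"commands": [[0, 0, 0, 0, 0, 0, 1], [0, 0, 0, 0, 0, 0, 1], [0, 0, 0, 0, 0, 0, 1], [0, 0, 0, 0, 0, 0, 1], [0, 0, 0, 0, 0, 0, 1]]}}

```text
clock: 27.05
tool_pos: [0.3993, -0.2818, 0.0313]
ee_rot: [[-0.212, 0.977, 0.0], [0.977, 0.212, -0.001], [-0.001, -0.0, -1.0]]
contact_force: [-1.3, 1.1, 5.8]
grip_width: 0.0165
grasp_force: 97.5
```

Run:
```python
from stickfit import *
stat()
p,f,c=stickfit([.3991,-.2811,np.radians(12.74)],{"side":get_image("side")}); print(np.round(p[:2],4),np.degrees(p[2]),f,c)
```

```text
t 27.05 tcp [ 0.3993 -0.2818  0.0313] lane [ -86.6 -265.1] th 102.3 F [-1.3  1.1  5.8] w 0.0165 98
[ 0.401  -0.2786] 13.238563433366338 31.862 {'side': np.int64(572)}
```

>>> {"fn": "carry_out", "kwargs": {"commands": [[0, 0, 0, 0, 0, -0.7, 1], [0, 0, 0, 0, 0, -0.7, 1], [0, 0, 0, 0, 0, -0.7, 1], [0, 0, 0.92, 0, 0, 0, 1], [0, 0, 0.92, 0, 0, 0, 1]]}}

```text
clock: 27.6
tool_pos: [0.4001, -0.2822, 0.0745]
ee_rot: [[-0.083, 0.997, 0.002], [0.997, 0.083, -0.002], [-0.002, 0.002, -1.0]]
contact_force: [-0.4, 0.5, -1.5]
grip_width: 0.017
grasp_force: 97.4
```

>>> {"fn": "carry_out", "kwargs": {"commands": [[0, 0, 0.92, 0, 0, 0, 1], [0, 0, 0.92, 0, 0, 0, 1], [0, 0, 0.92, 0, 0, 0, 1], [0, 0, 0.92, 0, 0, 0, 1], [0, 0, 0.92, 0, 0, 0, 1]]}}

```text
clock: 28.1
tool_pos: [0.3995, -0.2817, 0.0738]
ee_rot: [[0.236, 0.972, 0.001], [0.972, -0.236, -0.001], [-0.0, 0.001, -1.0]]
contact_force: [-0.4, 0.6, -1.3]
grip_width: 0.0167
grasp_force: 97.4
```

>>> {"fn": "carry_out", "kwargs": {"commands": [[0, 0, 0, -0.65, 0.56, 0, 1], [0, 0, 0, -0.65, 0.56, 0, 1], [0, 0, 0, 0, 0, 0, 1], [0, 0, 0, 0, 0, 0, 1], [0, 0, 0, 0, 0, 0, 1]]}}

```text
clock: 28.6
tool_pos: [0.4143, -0.311, 0.0728]
ee_rot: [[0.233, 0.973, -0.001], [0.973, -0.233, 0.001], [0.001, -0.001, -1.0]]
contact_force: [-0.4, -0.0, -1.4]
grip_width: 0.0169
grasp_force: 97.6
```

Run:
```python
from stickfit import *
stat()
im=get_image("side"); cv2.imwrite("pics/side4.png",im[:,:,::-1]); im2=get_image("top")
a=cv2.resize(im[170:290,270:430],(400,300)); b=cv2.resize(im2[190:340,230:430],(400,300)); cv2.imwrite("pics/c4.png",np.hstack([a,b])[:,:,::-1])
```

```text
t 28.6 tcp [ 0.4143 -0.311   0.0728] lane [ -65.2 -290. ] th 76.5 F [-0.4 -0.  -1.4] w 0.0169 98
```

View pics/c4.png

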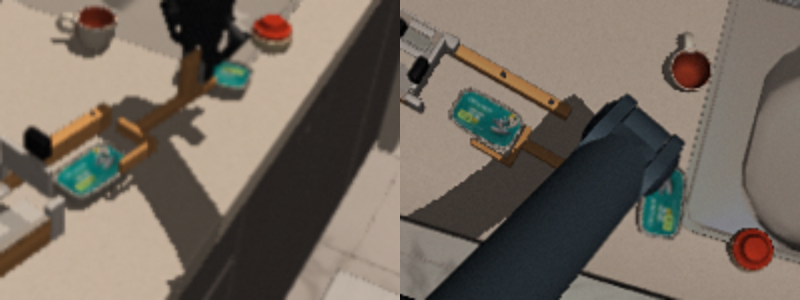

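The crops show the stick held level, with the shoe just behind the tub and its finger outside the tub's long side.

>>> {"fn": "carry_out", "kwargs": {"commands": [[0, 0, 0, 0, 0, 0.7, 1], [0, 0, 0, 0, 0, 0.7, 1], [0, 0, 0, 0, 0, 0.6, 1], [0, 0, 0, 0, 0, 0, 1], [0, 0, 0, 0, 0, 0, 1]]}}

```text
clock: 29.2
tool_pos: [0.4143, -0.3111, 0.0314]
ee_rot: [[0.233, 0.972, -0.002], [0.972, -0.233, 0.002], [0.001, -0.002, -1.0]]
contact_force: [-0.1, 0.5, 0.3]
grip_width: 0.0172
grasp_force: 97.9
```

>>> {"fn": "carry_out", "kwargs": {"commands": [[0, 0, 0, 0, 0.3, 0, 1], [0, 0, 0, 0, 0.3, 0, 1], [0, 0, 0, 0, 0.3, 0, 1], [0, 0, 0, 0, 0.3, 0, 1], [0, 0, 0, 0, 0, 0, 1]]}}

```text
clock: 29.7
tool_pos: [0.4399, -0.318, 0.0329]
ee_rot: [[0.233, 0.973, 0.002], [0.973, -0.233, -0.001], [-0.0, 0.002, -1.0]]
contact_force: [-0.6, -0.3, -1.2]
grip_width: 0.0165
grasp_force: 97.6
```

Run:
```python
from stickfit import *
stat()
for n in("top","side"):
  for o in tubs(n,(.026,),get_image(n)): print(o, np.round(w2l(np.array(o[3:5])/1000)*1000,1))
```

```text
t 29.7 tcp [ 0.4399 -0.318   0.0329] lane [ -38.7 -290.8] th 76.5 F [-0.6 -0.3 -1.2] w 0.0165 98
('top', 0.026, [275.0, 244.0], 482, -132, 92, 50, 'long axis deg', 79.9) [ -41.  -100.2]
('top', 0.026, [141.0, 242.0], 372, 245, 93, 51, 'long axis deg', -88.1) [-235.7  240.9]
('top', 0.026, [361.0, 291.0], 423, -404, 91, 50, 'long axis deg', 8.5) [ -35.1 -378.5]
('side', 0.026, [302.0, 235.0], 482, -127, 91, 48, 'long axis deg', 79.2) [-42.2 -95.3]
('side', 0.026, [262.0, 339.0], 372, 248, 92, 50, 'long axis deg', -88.2) [-236.4  243.8]
```

>>> {"fn": "carry_out", "kwargs": {"commands": [[0, 0, 0, 0, 0.1, 0, 1], [0, 0, 0, 0, 0.1, 0, 1], [0, 0, 0, 0, 0.1, 0, 1], [0, 0, 0, 0, 0.05, 0, 1], [0, 0, 0, 0, 0, 0, 1]]}}

```text
clock: 30.3
tool_pos: [0.4451, -0.3193, 0.0327]
ee_rot: [[0.233, 0.972, 0.0], [0.972, -0.233, -0.0], [0.0, 0.0, -1.0]]
contact_force: [-0.3, 0.5, -1.8]
grip_width: 0.017
grasp_force: 97.6
```

Run:
```python
from stickfit import *
stat()
for n in("top","side"):
  for o in tubs(n,(.026,),get_image(n))[:2]: print(o, np.round(w2l(np.array(o[3:5])/1000)*1000,1))
```

```text
t 30.3 tcp [ 0.4451 -0.3193  0.0327] lane [ -33.3 -290.9] th 76.5 F [-0.3  0.5 -1.8] w 0.017 98
('top', 0.026, [276.0, 242.0], 487, -133, 93, 51, 'long axis deg', 79.9) [ -35.9 -100. ]
('top', 0.026, [141.0, 242.0], 372, 245, 93, 52, 'long axis deg', -88.1) [-235.7  240.9]
('side', 0.026, [358.0, 198.0], 417, -399, 77, 48, 'long axis deg', 7.4) [ -42.1 -375. ]
('side', 0.026, [301.0, 235.0], 487, -128, 91, 49, 'long axis deg', 80.6) [-37.1 -95.1]
```

>>> {"fn": "carry_out", "kwargs": {"commands": [[0, 0, 0, 0, 0.08, 0, 1], [0, 0, 0, 0, 0.08, 0, 1], [0, 0, 0, 0, 0.06, 0, 1], [0, 0, 0, 0, 0, 0, 1], [0, 0, 0, 0, 0, 0, 1]]}}

```text
clock: 30.9
tool_pos: [0.449, -0.3201, 0.0325]
ee_rot: [[0.233, 0.972, -0.001], [0.972, -0.233, 0.0], [0.0, -0.001, -1.0]]
contact_force: [-2.1, -0.1, -2.2]
grip_width: 0.0169
grasp_force: 97.7
```

Run:
```python
from stickfit import *
stat()
for n in("top","side"):
  for o in tubs(n,(.026,),get_image(n))[:2]: print(o, np.round(w2l(np.array(o[3:5])/1000)*1000,1))
```

```text
t 30.9 tcp [ 0.449  -0.3201  0.0325] lane [ -29.4 -290.8] th 76.5 F [-2.1 -0.1 -2.2] w 0.0169 98
('top', 0.026, [276.0, 241.0], 490, -134, 92, 51, 'long axis deg', 80.4) [ -32.8 -100.3]
('top', 0.026, [141.0, 242.0], 372, 245, 93, 51, 'long axis deg', -88.1) [-235.7  240.9]
('side', 0.026, [358.0, 198.0], 418, -398, 80, 47, 'long axis deg', 8.9) [ -41.4 -373.8]
('side', 0.026, [301.0, 234.0], 490, -129, 91, 49, 'long axis deg', 79.4) [-33.9 -95.4]
```

>>> {"fn": "carry_out", "kwargs": {"commands": [[0, 0, 0, 0.3, 0.05, 0, 1], [0, 0, 0, 0.3, 0, 0, 1], [0, 0, 0, 0.3, 0, 0, 1], [0, 0, 0, 0.3, 0, 0, 1], [0, 0, 0, 0.3, 0, 0, 1]]}}

```text
clock: 31.5
tool_pos: [0.4575, -0.2909, 0.0328]
ee_rot: [[0.233, 0.972, 0.0], [0.972, -0.233, -0.0], [-0.0, 0.0, -1.0]]
contact_force: [-1.2, -1.3, -1.4]
grip_width: 0.0171
grasp_force: 97.6
```

Run:
```python
from stickfit import *
stat()
for n in("top","side"):
  for o in tubs(n,(.026,),get_image(n))[:2]: print(o, np.round(w2l(np.array(o[3:5])/1000)*1000,1))
```

```text
t 31.5 tcp [ 0.4575 -0.2909  0.0328] lane [ -27.9 -260.5] th 76.5 F [-1.2 -1.3 -1.4] w 0.0171 98
('top', 0.026, [271.0, 237.0], 497, -115, 93, 51, 'long axis deg', 76.4) [-30.4 -80.2]
('top', 0.026, [141.0, 242.0], 372, 245, 93, 51, 'long axis deg', -88.1) [-235.7  240.9]
('side', 0.026, [298.0, 235.0], 493, -114, 78, 54, 'long axis deg', 65.4) [-34.5 -80.1]
('side', 0.026, [262.0, 339.0], 372, 248, 92, 50, 'long axis deg', -88.2) [-236.4  243.8]
```

>>> {"fn": "carry_out", "kwargs": {"commands": [[0, 0, 0, 0.35, 0, 0, 1], [0, 0, 0, 0.35, 0, 0, 1], [0, 0, 0, 0.35, 0, 0, 1], [0, 0, 0, 0.35, 0, 0, 1], [0, 0, 0, 0.35, 0, 0, 1]]}}

```text
clock: 32.1
tool_pos: [0.4655, -0.2567, 0.0327]
ee_rot: [[0.233, 0.972, -0.0], [0.972, -0.233, 0.0], [0.0, -0.0, -1.0]]
contact_force: [-2.4, -1.0, -0.6]
grip_width: 0.0172
grasp_force: 97.7
```

>>> {"fn": "carry_out", "kwargs": {"commands": [[0, 0, 0, 0.35, 0, 0, 1], [0, 0, 0, 0.35, 0, 0, 1], [0, 0, 0, 0.35, 0, 0, 1], [0, 0, 0, 0.35, 0, 0, 1], [0, 0, 0, 0.35, 0, 0, 1]]}}

```text
clock: 32.6
tool_pos: [0.4736, -0.2228, 0.0327]
ee_rot: [[0.233, 0.972, -0.0], [0.972, -0.233, 0.0], [-0.0, -0.0, -1.0]]
contact_force: [-2.0, -2.0, -0.6]
grip_width: 0.0168
grasp_force: 97.7
```

Run:
```python
from stickfit import *
stat()
for n in("top","side"):
  for o in tubs(n,(.026,),get_image(n))[:2]: print(o, np.round(w2l(np.array(o[3:5])/1000)*1000,1))
```

```text
t 32.6 tcp [ 0.4736 -0.2228  0.0327] lane [ -28.1 -190.4] th 76.5 F [-2.  -2.  -0.6] w 0.0168 98
('top', 0.026, [255.0, 228.0], 509, -65, 58, 51, 'long axis deg', 77.3) [-30.3 -28.7]
('top', 0.026, [141.0, 242.0], 372, 245, 93, 51, 'long axis deg', -88.1) [-235.7  240.9]
('side', 0.026, [357.0, 198.0], 424, -397, 91, 46, 'long axis deg', 7.4) [ -35.8 -371.4]
('side', 0.026, [262.0, 339.0], 372, 248, 92, 50, 'long axis deg', -88.2) [-236.4  243.8]
```

>>> {"fn": "carry_out", "kwargs": {"commands": [[0, 0, 0, 0.35, 0, 0, 1], [0, 0, 0, 0.35, 0, 0, 1], [0, 0, 0, 0.35, 0, 0, 1], [0, 0, 0, 0.35, 0, 0, 1], [0, 0, 0, 0.35, 0, 0, 1]]}}

```text
clock: 33.2
tool_pos: [0.4818, -0.1886, 0.0326]
ee_rot: [[0.233, 0.972, -0.0], [0.972, -0.233, 0.0], [0.0, -0.0, -1.0]]
contact_force: [-2.5, -1.4, -0.9]
grip_width: 0.0167
grasp_force: 97.8
```

>>> {"fn": "carry_out", "kwargs": {"commands": [[0, 0, 0, 0.35, 0, 0, 1], [0, 0, 0, 0.35, 0, 0, 1], [0, 0, 0, 0.35, 0, 0, 1], [0, 0, 0, 0.35, 0, 0, 1], [0, 0, 0, 0.35, 0, 0, 1]]}}

```text
clock: 33.7
tool_pos: [0.4898, -0.1547, 0.0326]
ee_rot: [[0.233, 0.972, -0.0], [0.972, -0.233, -0.0], [-0.0, -0.0, -1.0]]
contact_force: [-3.4, -2.0, -1.1]
grip_width: 0.0168
grasp_force: 97.8
```

Run:
```python
from stickfit import *
stat()
for n in("top","side"):
  im=get_image(n);cv2.imwrite(f"pics/{n}5.png",im[:,:,::-1])
  for o in tubs(n,(.026,),im)[:2]: print(o, np.round(w2l(np.array(o[3:5])/1000)*1000,1))
a=cv2.imread("pics/top5.png")[160:310,170:370]; b=cv2.imread("pics/side5.png")[200:320,210:370]
cv2.imwrite("pics/c5.png",np.hstack([cv2.resize(a,(400,300)),cv2.resize(b,(400,300))]))
```

```text
t 33.7 tcp [ 0.4898 -0.1547  0.0326] lane [ -28.1 -120.4] th 76.5 F [-3.4 -2.  -1.1] w 0.0168 98
('top', 0.026, [141.0, 242.0], 372, 245, 93, 51, 'long axis deg', -88.1) [-235.7  240.9]
('top', 0.026, [361.0, 290.0], 424, -403, 92, 50, 'long axis deg', 8.0) [ -34.4 -377.2]
('side', 0.026, [357.0, 198.0], 424, -397, 91, 46, 'long axis deg', 7.4) [ -35.8 -371.4]
('side', 0.026, [262.0, 339.0], 372, 248, 92, 50, 'long axis deg', -88.2) [-236.4  243.8]
```

View pics/c5.png

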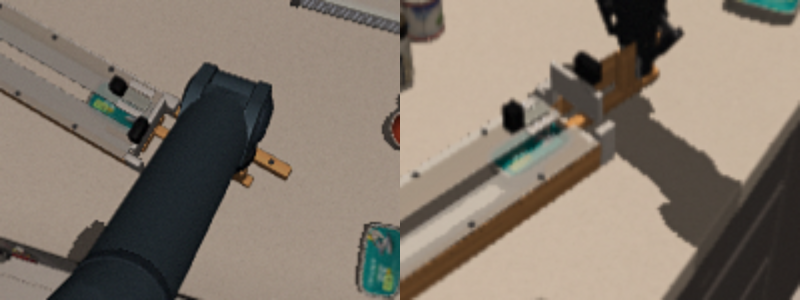

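The tub shows through the sight slot behind the gate, so I'll withdraw the stick and park it.

>>> {"fn": "carry_out", "kwargs": {"commands": [[0, 0, 0, -0.1, -0.05, 0, 1], [0, 0, 0, -0.3, -0.1, 0, 1], [0, 0, 0, -0.7, 0, 0, 1], [0, 0, 0, -0.9, 0, 0, 1], [0, 0, 0, -0.9, 0, 0, 1]]}}

```text
clock: 34.3
tool_pos: [0.4736, -0.2134, 0.0331]
ee_rot: [[0.235, 0.972, 0.002], [0.972, -0.235, -0.001], [-0.001, 0.002, -1.0]]
contact_force: [0.8, -0.6, -0.8]
grip_width: 0.0169
grasp_force: 97.6
```

>>> {"fn": "carry_out", "kwargs": {"commands": [[0, 0, 0, -0.9, 0, 0, 1], [0, 0, 0, -0.9, 0, 0, 1], [0, 0, 0, -0.9, 0, 0, 1], [0, 0, 0, -0.9, 0, 0, 1], [0, 0, 0, -0.9, 0, 0, 1]]}}

```text
clock: 34.8
tool_pos: [0.4519, -0.3016, 0.033]
ee_rot: [[0.236, 0.972, 0.001], [0.972, -0.236, -0.001], [-0.001, 0.002, -1.0]]
contact_force: [0.2, -0.4, -0.9]
grip_width: 0.0168
grasp_force: 97.6
```

>>> {"fn": "carry_out", "kwargs": {"commands": [[0, 0, 0, -0.9, -0.8, 0, 1], [0, 0, 0, 0, -0.8, 0, 1], [0, 0, 0, 0, -0.8, 0, 1], [0, 0, 0, 0, -0.8, 0, 1], [0, 0, 0, 0, -0.8, 0, 1]]}}

```text
clock: 35.3
tool_pos: [0.3696, -0.2994, 0.0331]
ee_rot: [[0.237, 0.972, 0.001], [0.972, -0.237, -0.001], [-0.001, 0.002, -1.0]]
contact_force: [-0.4, -0.1, -1.9]
grip_width: 0.0168
grasp_force: 97.7
```

>>> {"fn": "carry_out", "kwargs": {"commands": [[0, 0, 0, 0, 0, 0, 1], [0, 0, 0, 0, 0, 0.07, 1], [0, 0, 0, 0, 0, 0, 1], [0, 0, 0, 0, 0, 0, 1], [0, 0, 0, 0, 0, 0, 0]]}}

```text
clock: 35.8
tool_pos: [0.3717, -0.2976, 0.0316]
ee_rot: [[0.233, 0.972, 0.002], [0.972, -0.233, -0.0], [-0.0, 0.002, -1.0]]
contact_force: [0.2, 0.7, 1.3]
grip_width: 0.0301
grasp_force: 0.0
```

>>> {"fn": "carry_out", "kwargs": {"commands": [[0, 0, 0, 0, 0, 0, 0], [0, 0, 0, 0, 0, 0, 0], [0, 0, 0, 0, 0, 0, 0], [0, 0, 0, 0, 0, -1, 0], [0, 0, 0, 0, 0, -1, 0]]}}

```text
clock: 36.3
tool_pos: [0.3698, -0.2966, 0.0711]
ee_rot: [[0.233, 0.972, -0.002], [0.972, -0.233, 0.002], [0.001, -0.002, -1.0]]
contact_force: [1.0, -0.5, 0.9]
grip_width: 0.0857
grasp_force: 0.0
```

Run:
```python
from stickfit import *
stat(); to([.424,-.400,.11],7.6); to([.424,-.400,.11],187.6)
print(read_state()["qpos"])
I={n:get_image(n) for n in("top","side")}
for n in I:
  for o in tubs(n,(.026,),I[n])[:3]: print(o, np.round(w2l(np.array(o[3:5])/1000)*1000,1))
```

```text
t 36.3 tcp [ 0.3698 -0.2966  0.0711] lane [-111.9 -286.4] th 76.5 F [ 1.  -0.5  0.9] w 0.0857 0
shift units [-4.39  3.84 -1.96] turn units 17.23
shift units [-4.39  3.84 -1.96] turn units -27.77
[ 50.00242413  17.11308874 -17.92433961 121.46181496   7.65023514
  42.59334942  13.68671993]
('top', 0.026, [141.0, 242.0], 372, 245, 93, 51, 'long axis deg', -88.1) [-235.7  240.9]
('top', 0.026, [362.0, 292.0], 424, -405, 92, 49, 'long axis deg', 3.5) [ -33.9 -379.2]
('side', 0.026, [357.0, 198.0], 423, -398, 93, 47, 'long axis deg', 12.2) [ -36.5 -372.6]
('side', 0.026, [262.0, 339.0], 372, 248, 92, 50, 'long axis deg', -88.2) [-236.4  243.8]
```

>>> {"fn": "carry_out", "kwargs": {"commands": [[0, 0, 0, 0, 0, -1, 0], [0, 0, 0, 0, 0, -1, 0], [0, 0, 0, 0, 0, -1, 0], [0, 0, 0, 0, 0, -1, 0], [0, 0, 0.96, 0, 0, 0, 0]]}}

```text
clock: 36.9
tool_pos: [0.3722, -0.2985, 0.1536]
ee_rot: [[0.3, 0.954, 0.004], [0.954, -0.3, -0.003], [-0.002, 0.005, -1.0]]
contact_force: [1.2, 0.3, 0.2]
grip_width: 0.0856
grasp_force: 0.0
```

>>> {"fn": "carry_out", "kwargs": {"commands": [[0, 0, 0.96, 0, 0, 0, 0], [0, 0, 0.96, 0, 0, 0, 0], [0, 0, 0.96, 0, 0, 0, 0], [0, 0, 0.96, 0, 0, 0, 0], [0, 0, 0.96, 0, 0, 0, 0]]}}

```text
clock: 37.4
tool_pos: [0.37, -0.2969, 0.1504]
ee_rot: [[0.598, 0.802, -0.001], [0.802, -0.598, 0.001], [0.0, -0.001, -1.0]]
contact_force: [-0.6, 1.1, -0.2]
grip_width: 0.0855
grasp_force: 0.0
```

>>> {"fn": "carry_out", "kwargs": {"commands": [[0, 0, 0.96, 0, 0, 0, 0], [0, 0, 0.96, 0, 0, 0, 0], [0, 0, 0.96, 0, 0, 0, 0], [0, 0, 0.96, 0, 0, 0, 0], [0, 0, 0.96, 0, 0, 0, 0]]}}

```text
clock: 37.9
tool_pos: [0.37, -0.297, 0.1504]
ee_rot: [[0.828, 0.561, -0.001], [0.561, -0.828, 0.001], [-0.0, -0.001, -1.0]]
contact_force: [-0.4, 0.5, -0.4]
grip_width: 0.0855
grasp_force: 0.0
```

>>> {"fn": "carry_out", "kwargs": {"commands": [[0, 0, 0.96, 0, 0, 0, 0], [0, 0, 0.96, 0, 0, 0, 0], [0, 0, 0.96, 0, 0, 0, 0], [0, 0, 0.96, 0, 0, 0, 0], [0, 0, 0.96, 0, 0, 0, 0]]}}

```text
clock: 38.4
tool_pos: [0.37, -0.2969, 0.1504]
ee_rot: [[0.966, 0.257, -0.001], [0.257, -0.966, 0.001], [-0.001, -0.001, -1.0]]
contact_force: [-0.2, 0.5, -0.3]
grip_width: 0.0853
grasp_force: 0.0
```

>>> {"fn": "carry_out", "kwargs": {"commands": [[0, 0, 0.96, 0, 0, 0, 0], [0, 0, 0.92, 0, 0, 0, 0], [0, 0, 0, 0.34, 0.91, 0, 0], [0, 0, 0, 0.34, 0.91, 0, 0], [0, 0, 0, 0.34, 0.91, 0, 0]]}}

```text
clock: 38.9
tool_pos: [0.3977, -0.3489, 0.1504]
ee_rot: [[0.991, 0.132, -0.001], [0.132, -0.991, 0.001], [-0.001, -0.001, -1.0]]
contact_force: [-0.4, 0.2, -0.1]
grip_width: 0.0853
grasp_force: 0.0
```

>>> {"fn": "carry_out", "kwargs": {"commands": [[0, 0, 0, 0.34, 0.91, 0, 0], [0, 0, 0, 0.34, 0.91, 0, 0], [0, 0, 0, 0.34, 0.91, 0, 0], [0, 0, 0, 0, 0, 0, 0], [0, 0, 0, 0, 0, 0, 0]]}}

```text
clock: 39.4
tool_pos: [0.4247, -0.3996, 0.1502]
ee_rot: [[0.991, 0.131, -0.002], [0.131, -0.991, 0.002], [-0.001, -0.002, -1.0]]
contact_force: [-0.6, -0.7, 0.1]
grip_width: 0.0854
grasp_force: 0.0
```

Run:
```python
from stickfit import *
stat(); to([.424,-.400,.006],7.6)
I={n:get_image(n) for n in("top","side")}
for n in I:
  for o in tubs(n,(.026,),I[n])[:3]: print(o, np.round(w2l(np.array(o[3:5])/1000)*1000,1))
p,f,c=stickfit([.3705,-.2968,np.radians(-13.45)],I); print(np.round(p[:2],4),np.degrees(p[2]),f,c)
```

```text
t 39.4 tcp [ 0.4247 -0.3996  0.1502] lane [ -34.5 -373.7] th 7.5 F [-0.6 -0.7  0.1] w 0.0854 0
shift units [-0.03  0.03  7.21] turn units -0.02
('top', 0.026, [141.0, 242.0], 372, 245, 93, 51, 'long axis deg', -88.1) [-235.7  240.9]
('side', 0.026, [358.0, 198.0], 418, -399, 79, 46, 'long axis deg', 9.4) [ -41.2 -374.8]
('side', 0.026, [262.0, 339.0], 372, 248, 92, 50, 'long axis deg', -88.2) [-236.4  243.8]
[ 0.3763 -0.2961] -11.867029860145898 117.945 {'top': np.int64(489), 'side': np.int64(739)}
```

>>> {"fn": "carry_out", "kwargs": {"commands": [[0, 0, 0, 0, 0, 0.9, 0], [0, 0, 0, 0, 0, 0.9, 0], [0, 0, 0, 0, 0, 0.9, 0], [0, 0, 0, 0, 0, 0.9, 0], [0, 0, 0, 0, 0, 0.9, 0]]}}

```text
clock: 40.0
tool_pos: [0.4249, -0.399, 0.0607]
ee_rot: [[0.991, 0.132, -0.0], [0.132, -0.991, 0.001], [-0.0, -0.001, -1.0]]
contact_force: [0.6, -0.2, -0.1]
grip_width: 0.0855
grasp_force: 0.0
```

>>> {"fn": "carry_out", "kwargs": {"commands": [[0, 0, 0, 0, 0, 0.9, 0], [0, 0, 0, 0, 0, 0.9, 0], [0, 0, 0, 0, 0, 0.86, 0], [0, 0, 0, 0, 0, 0, 0], [0, 0, 0, 0, 0, 0, 0]]}}

```text
clock: 40.5
tool_pos: [0.425, -0.3993, 0.0081]
ee_rot: [[0.991, 0.132, -0.001], [0.132, -0.991, 0.001], [-0.001, -0.001, -1.0]]
contact_force: [0.9, -0.8, -0.1]
grip_width: 0.0852
grasp_force: 0.0
```

>>> {"fn": "carry_out", "kwargs": {"commands": [[0, 0, 0, 0, 0, 0, 1], [0, 0, 0, 0, 0, 0, 1], [0, 0, 0, 0, 0, 0, 1], [0, 0, 0, 0, 0, 0, 1], [0, 0, 0, 0, 0, 0, 1]], "newtons": 50}}

```text
clock: 41.0
tool_pos: [0.4264, -0.4012, 0.0101]
ee_rot: [[0.991, 0.131, 0.002], [0.131, -0.991, -0.002], [0.002, 0.002, -1.0]]
contact_force: [-1.2, 0.0, 6.1]
grip_width: 0.0585
grasp_force: 53.5
```

>>> {"fn": "carry_out", "kwargs": {"commands": [[0, 0, 0, 0, 0, -1, 1], [0, 0, 0, 0, 0, -1, 1], [0, 0, 0, 0, 0, -1, 1], [0, 0, 0, 0, 0, -1, 1], [0, 0, 0, 0, 0, -1, 1]]}}

```text
clock: 41.5
tool_pos: [0.425, -0.4, 0.109]
ee_rot: [[0.991, 0.131, -0.0], [0.131, -0.991, 0.0], [-0.0, -0.0, -1.0]]
contact_force: [0.5, 0.5, -1.5]
grip_width: 0.058
grasp_force: 54.3
```

>>> {"fn": "carry_out", "kwargs": {"commands": [[0, 0, 0, 0, 0, -1, 1], [0, 0, 0, 0, 0, -1, 1], [0, 0, 0, 0, 0, 0, 1], [0, 0, 0, 0, 0, 0, 1], [0, 0, 0, 0, 0, 0, 1]]}}

```text
clock: 42.0
tool_pos: [0.4243, -0.3994, 0.1466]
ee_rot: [[0.991, 0.131, -0.002], [0.131, -0.991, 0.002], [-0.002, -0.002, -1.0]]
contact_force: [0.2, 0.5, -1.3]
grip_width: 0.0589
grasp_force: 54.3
```

>>> {"fn": "carry_out", "kwargs": {"commands": [[0, 0, -0.96, 0, 0, 0, 1], [0, 0, -0.96, 0, 0, 0, 1], [0, 0, -0.96, 0, 0, 0, 1], [0, 0, -0.96, 0, 0, 0, 1], [0, 0, -0.96, 0, 0, 0, 1]]}}

```text
clock: 42.5
tool_pos: [0.4243, -0.3994, 0.1462]
ee_rot: [[0.892, 0.453, -0.002], [0.453, -0.892, 0.002], [-0.001, -0.003, -1.0]]
contact_force: [-0.0, 0.1, -1.0]
grip_width: 0.0581
grasp_force: 54.3
```

>>> {"fn": "carry_out", "kwargs": {"commands": [[0, 0, -0.96, 0, 0, 0, 1], [0, 0, -0.96, 0, 0, 0, 1], [0, 0, -0.96, 0, 0, 0, 1], [0, 0, -0.96, 0, 0, 0, 1], [0, 0, -0.96, 0, 0, 0, 1]]}}

```text
clock: 43.0
tool_pos: [0.4242, -0.3993, 0.1462]
ee_rot: [[0.693, 0.721, -0.002], [0.721, -0.693, 0.002], [0.0, -0.003, -1.0]]
contact_force: [0.1, -0.4, -1.8]
grip_width: 0.0581
grasp_force: 54.3
```

>>> {"fn": "carry_out", "kwargs": {"commands": [[0, 0, -0.96, 0, 0, 0, 1], [0, 0, -0.96, 0, 0, 0, 1], [0, 0, -0.96, 0, 0, 0, 1], [0, 0, -0.96, 0, 0, 0, 1], [0, 0, -0.96, 0, 0, 0, 1]]}}

```text
clock: 43.5
tool_pos: [0.4243, -0.3993, 0.1461]
ee_rot: [[0.418, 0.909, -0.002], [0.909, -0.418, 0.002], [0.001, -0.003, -1.0]]
contact_force: [-0.4, 0.2, -0.6]
grip_width: 0.058
grasp_force: 54.3
```

>>> {"fn": "carry_out", "kwargs": {"commands": [[0, 0, -0.96, 0, 0, 0, 1], [0, 0, -0.96, 0, 0, 0, 1], [0, 0, -0.93, 0, 0, 0, 1], [0, 0, 0, 0.98, -0.08, 0, 1], [0, 0, 0, 0.98, -0.08, 0, 1]]}}

```text
clock: 44.0
tool_pos: [0.4306, -0.3593, 0.1467]
ee_rot: [[0.235, 0.972, -0.002], [0.972, -0.235, 0.003], [0.002, -0.002, -1.0]]
contact_force: [0.4, 0.5, 0.0]
grip_width: 0.0583
grasp_force: 54.3
```

>>> {"fn": "carry_out", "kwargs": {"commands": [[0, 0, 0, 0.98, -0.08, 0, 1], [0, 0, 0, 0.98, -0.08, 0, 1], [0, 0, 0, 0.98, -0.08, 0, 1], [0, 0, 0, 0.98, -0.08, 0, 1], [0, 0, 0, 0.98, -0.08, 0, 1]]}}

```text
clock: 44.5
tool_pos: [0.4462, -0.2603, 0.1476]
ee_rot: [[0.231, 0.973, -0.001], [0.973, -0.231, 0.001], [0.001, -0.001, -1.0]]
contact_force: [0.0, 0.0, -0.4]
grip_width: 0.0587
grasp_force: 54.3
```

>>> {"fn": "carry_out", "kwargs": {"commands": [[0, 0, 0, 0.98, -0.08, 0, 1], [0, 0, 0, 0.98, -0.08, 0, 1], [0, 0, 0, 0.98, -0.08, 0, 1], [0, 0, 0, 0.98, -0.08, 0, 1], [0, 0, 0, 0.98, -0.08, 0, 1]]}}

```text
clock: 45.0
tool_pos: [0.4606, -0.1633, 0.1476]
ee_rot: [[0.231, 0.973, -0.001], [0.973, -0.231, 0.001], [0.001, -0.001, -1.0]]
contact_force: [0.7, -0.1, -1.3]
grip_width: 0.0582
grasp_force: 54.3
```

>>> {"fn": "carry_out", "kwargs": {"commands": [[0, 0, 0, 0.98, -0.08, 0.8, 1], [0, 0, 0, 0.98, -0.08, 0.8, 1], [0, 0, 0, 0, 0, 0.8, 1], [0, 0, 0, 0, 0, 0.8, 1], [0, 0, 0, 0, 0, 0, 1]]}}

```text
clock: 45.5
tool_pos: [0.4643, -0.1249, 0.0818]
ee_rot: [[0.23, 0.973, -0.006], [0.973, -0.23, 0.002], [0.001, -0.006, -1.0]]
contact_force: [-0.3, 0.5, -0.6]
grip_width: 0.0585
grasp_force: 54.3
```

Run:
```python
from stickfit import *
stat(); to([*l2w(-.058,-.1),.010],76.55)
I={n:get_image(n) for n in("top","side")}
for n in I:
  for o in tubs(n,(.09,),I[n])[:3]: print(o, np.round(w2l(np.array(o[3:5])/1000)*1000,1))
```

```text
t 45.5 tcp [ 0.4643 -0.1249  0.0818] lane [-59.9 -97.4] th 76.7 F [-0.3  0.5 -0.6] w 0.0585 54
shift units [-0.13  0.12  3.59] turn units 0.04
('top', 0.09, [141.0, 242.0], 366, 222, 88, 48, 'long axis deg', -88.1) [-236.2  217.1]
('top', 0.09, [280.0, 251.0], 455, -156, 53, 35, 'long axis deg', -27.9) [ -61.7 -129.8]
('side', 0.09, [262.0, 339.0], 346, 282, 85, 46, 'long axis deg', -88.2) [-269.6  270.8]
```

>>> {"fn": "carry_out", "kwargs": {"commands": [[0, 0, 0, -0.13, 0.1, 0.9, 1], [0, 0, 0, 0, 0, 0.9, 1], [0, 0, 0, 0, 0, 0.9, 1], [0, 0, 0, 0, 0, 0.88, 1], [0, 0, 0, 0, 0, 0, 1]]}}

```text
clock: 46.1
tool_pos: [0.4673, -0.1305, 0.0116]
ee_rot: [[0.233, 0.972, -0.003], [0.973, -0.233, 0.001], [0.0, -0.003, -1.0]]
contact_force: [-0.6, 0.0, -1.5]
grip_width: 0.0588
grasp_force: 54.3
```

>>> {"fn": "carry_out", "kwargs": {"commands": [[0, 0, 0, 0, 0, 0, 0.1], [0, 0, 0, 0, 0, 0, 0.1], [0, 0, 0, 0, 0, 0, 0.1], [0, 0, 0, 0, 0, -1, 0.1], [0, 0, 0, 0, 0, -1, 0.1]]}}

```text
clock: 46.6
tool_pos: [0.4685, -0.131, 0.0533]
ee_rot: [[0.233, 0.973, -0.0], [0.973, -0.233, 0.0], [0.0, -0.0, -1.0]]
contact_force: [-0.3, 1.1, -0.6]
grip_width: 0.0768
grasp_force: 0.0
```

>>> {"fn": "carry_out", "kwargs": {"commands": [[0, 0, 0, 0, 0, -1, 0], [0, 0, 0, 0, 0, -1, 0], [0, 0, 0, 0, 0, -1, 0], [0, 0, 0, -0.93, -0.27, 0, 0], [0, 0, 0, -0.93, -0.27, 0, 0]]}}

```text
clock: 47.1
tool_pos: [0.451, -0.165, 0.1146]
ee_rot: [[0.231, 0.973, 0.004], [0.973, -0.231, -0.002], [-0.001, 0.004, -1.0]]
contact_force: [-0.6, -0.5, -0.1]
grip_width: 0.0853
grasp_force: 0.0
```

>>> {"fn": "carry_out", "kwargs": {"commands": [[0, 0, 0, -0.93, -0.27, 0, 0], [0, 0, 0, -0.93, -0.27, 0, 0], [0, 0, 0, -0.93, -0.27, 0, 0], [0, 0, 0, -0.93, -0.27, 0, 0], [0, 0, 0, -0.93, -0.27, 0, 0]]}}

```text
clock: 47.6
tool_pos: [0.4016, -0.2498, 0.1135]
ee_rot: [[0.233, 0.973, 0.001], [0.973, -0.233, -0.001], [-0.001, 0.002, -1.0]]
contact_force: [0.9, 0.2, 1.0]
grip_width: 0.0856
grasp_force: 0.0
```

>>> {"fn": "carry_out", "kwargs": {"commands": [[0, 0, 0, -0.93, -0.27, 0, 0], [0, 0, 0, -0.93, -0.27, 0, 0], [0, 0, 0, -0.93, -0.27, 0, 0], [0, 0, 0, 0, 0, 0, 0], [0, 0, 0, 0, 0, 0, 0]]}}

```text
clock: 48.1
tool_pos: [0.3732, -0.2994, 0.1131]
ee_rot: [[0.234, 0.972, 0.001], [0.972, -0.234, -0.0], [-0.0, 0.001, -1.0]]
contact_force: [0.2, 0.5, -0.6]
grip_width: 0.0855
grasp_force: 0.0
```

Run:
```python
from stickfit import *
stat()
I={n:get_image(n) for n in("top","side")}
for n in I:
  cv2.imwrite(f"pics/{n}6.png",I[n][:,:,::-1])
  for o in tubs(n,(.026,),I[n])[:3]: print(o, np.round(w2l(np.array(o[3:5])/1000)*1000,1))
p,f,c=stickfit([.3705,-.2968,np.radians(-13.45)],{"side":I["side"]}); print(np.round(p[:2],4),np.degrees(p[2]),f,c)
to([*p[:2],.0315],90+np.degrees(p[2]))
```

```text
t 48.1 tcp [ 0.3732 -0.2994  0.1131] lane [-107.9 -288.3] th 76.5 F [ 0.2  0.5 -0.6] w 0.0855 0
('top', 0.026, [141.0, 242.0], 372, 245, 93, 51, 'long axis deg', -88.1) [-235.7  240.9]
('top', 0.026, [275.0, 249.0], 467, -134, 94, 51, 'long axis deg', 76.8) [ -55.1 -105.6]
('side', 0.026, [307.0, 236.0], 467, -128, 92, 48, 'long axis deg', 75.7) [-56.5 -99.8]
('side', 0.026, [262.0, 339.0], 372, 248, 92, 50, 'long axis deg', -88.2) [-236.4  243.8]
[ 0.3753 -0.297 ] -12.376034624256468 32.315 {'side': np.int64(741)}
shift units [0.08 0.06 4.07] turn units -0.24
```

>>> {"fn": "carry_out", "kwargs": {"commands": [[0, 0, 0, 0, 0, 0.82, 0], [0, 0, 0, 0, 0, 0.82, 0], [0, 0, 0, 0, 0, 0.82, 0], [0, 0, 0, 0, 0, 0.82, 0], [0, 0, 0, 0, 0, 0.8, 0]]}}

```text
clock: 48.7
tool_pos: [0.3739, -0.2981, 0.0305]
ee_rot: [[0.23, 0.973, 0.001], [0.973, -0.23, 0.0], [0.001, 0.001, -1.0]]
contact_force: [0.5, -0.5, -0.5]
grip_width: 0.0857
grasp_force: 0.0
```

>>> {"fn": "carry_out", "kwargs": {"commands": [[0, 0, 0, 0, 0, 0, 0], [0, 0, 0, 0, 0, 0, 1], [0, 0, 0, 0, 0, 0, 1], [0, 0, 0, 0, 0, 0, 1], [0, 0, 0, 0, 0, 0, 1]], "newtons": 100}}

```text
clock: 49.2
tool_pos: [0.3734, -0.2999, 0.0316]
ee_rot: [[0.233, 0.973, 0.001], [0.973, -0.233, -0.001], [-0.001, 0.001, -1.0]]
contact_force: [0.3, -1.3, 0.1]
grip_width: 0.0282
grasp_force: 0.0
```

>>> {"fn": "carry_out", "kwargs": {"commands": [[0, 0, 0, 0, 0, 0, 1], [0, 0, 0, 0, 0, 0, 1], [0, 0, 0, 0, 0, 0, 1], [0, 0, 0, 0, 0, -0.08, 1], [0, 0, 0, -0.2, 0, 0, 1]]}}

```text
clock: 49.7
tool_pos: [0.3719, -0.3027, 0.0322]
ee_rot: [[0.232, 0.973, -0.0], [0.973, -0.232, 0.001], [0.001, -0.0, -1.0]]
contact_force: [0.5, -0.3, -1.4]
grip_width: 0.017
grasp_force: 97.4
```

Run:
```python
from stickfit import *
stat()
p,f,c=stickfit([.3725,-.301,np.radians(-13.45)],{"side":get_image("side")}); print(np.round(p[:2],4),np.degrees(p[2]),f,c,w2l(p))
```

```text
t 49.7 tcp [ 0.3719 -0.3027  0.0322] lane [-108.4 -291.9] th 76.6 F [ 0.5 -0.3 -1.4] w 0.017 97
[ 0.3762 -0.3026] -11.778284049865503 53.972 {'side': np.int64(671)} [-0.10428263 -0.29069155]
```

>>> {"fn": "carry_out", "kwargs": {"commands": [[0, 0, 0, 0, 0.45, 0, 1], [0, 0, 0, 0, 0.45, 0, 1], [0, 0, 0, 0, 0.45, 0, 1], [0, 0, 0, 0, 0.45, 0, 1], [0, 0, 0, 0, 0.45, 0, 1]]}}

```text
clock: 50.25
tool_pos: [0.4169, -0.3139, 0.0324]
ee_rot: [[0.232, 0.973, 0.0], [0.973, -0.232, 0.0], [0.0, 0.0, -1.0]]
contact_force: [-0.7, -0.2, -1.0]
grip_width: 0.0167
grasp_force: 97.4
```

>>> {"fn": "carry_out", "kwargs": {"commands": [[0, 0, 0, 0, 0.25, 0, 1], [0, 0, 0, 0, 0.25, 0, 1], [0, 0, 0, 0, 0.25, 0, 1], [0, 0, 0, 0, 0.25, 0, 1], [0, 0, 0, 0, 0.25, 0, 1]]}}

```text
clock: 50.75
tool_pos: [0.4398, -0.3196, 0.0323]
ee_rot: [[0.233, 0.973, -0.001], [0.973, -0.233, 0.0], [0.0, -0.001, -1.0]]
contact_force: [-1.9, 0.0, -0.8]
grip_width: 0.0171
grasp_force: 97.4
```

Run:
```python
from stickfit import *
stat()
for n in("top","side"):
  for o in tubs(n,(.026,),get_image(n))[:3]: print(o, np.round(w2l(np.array(o[3:5])/1000)*1000,1))
```

```text
t 50.75 tcp [ 0.4398 -0.3196  0.0323] lane [ -38.5 -292.4] th 76.6 F [-1.9  0.  -0.8] w 0.0171 97
('top', 0.026, [141.0, 242.0], 372, 245, 93, 51, 'long axis deg', -88.1) [-235.7  240.9]
('top', 0.026, [277.0, 245.0], 481, -136, 93, 51, 'long axis deg', 79.9) [ -41.1 -104.3]
('side', 0.026, [303.0, 234.0], 482, -132, 93, 49, 'long axis deg', 78.0) [ -41.  -100.2]
('side', 0.026, [262.0, 339.0], 372, 248, 92, 50, 'long axis deg', -88.2) [-236.4  243.8]
```

Now press it flush, then start to feed.

>>> {"fn": "carry_out", "kwargs": {"commands": [[0, 0, 0, 0, 0.13, 0, 1], [0, 0, 0, 0, 0.13, 0, 1], [0, 0, 0, 0, 0.13, 0, 1], [0, 0, 0, 0, 0.13, 0, 1], [0, 0, 0, 0, 0, 0, 1]]}}

```text
clock: 51.35
tool_pos: [0.4499, -0.3217, 0.0323]
ee_rot: [[0.232, 0.973, -0.001], [0.973, -0.232, 0.0], [0.0, -0.001, -1.0]]
contact_force: [-1.9, 0.3, -1.3]
grip_width: 0.0167
grasp_force: 97.5
```

>>> {"fn": "carry_out", "kwargs": {"commands": [[0, 0, 0, 0.3, 0, 0, 1], [0, 0, 0, 0.3, 0, 0, 1], [0, 0, 0, 0.3, 0, 0, 1], [0, 0, 0, 0.3, 0, 0, 1], [0, 0, 0, 0.3, 0, 0, 1]]}}

```text
clock: 51.85
tool_pos: [0.4573, -0.2922, 0.0325]
ee_rot: [[0.232, 0.973, 0.0], [0.973, -0.232, 0.0], [0.0, 0.0, -1.0]]
contact_force: [-1.8, 0.3, -2.0]
grip_width: 0.0165
grasp_force: 97.4
```

Run:
```python
from stickfit import *
stat()
for n in("top","side"):
  for o in tubs(n,(.026,),get_image(n))[:3]: print(o, np.round(w2l(np.array(o[3:5])/1000)*1000,1))
```

```text
t 51.85 tcp [ 0.4573 -0.2922  0.0325] lane [ -27.8 -261.7] th 76.6 F [-1.8  0.3 -2. ] w 0.0165 97
('top', 0.026, [272.0, 237.0], 496, -115, 94, 50, 'long axis deg', 76.7) [-31.4 -80.4]
('top', 0.026, [141.0, 242.0], 372, 245, 93, 51, 'long axis deg', -88.1) [-235.7  240.9]
('side', 0.026, [298.0, 235.0], 495, -120, 69, 50, 'long axis deg', 76.3) [-31.2 -85.5]
('side', 0.026, [262.0, 339.0], 372, 248, 92, 50, 'long axis deg', -88.2) [-236.4  243.8]
```

>>> {"fn": "carry_out", "kwargs": {"commands": [[0, 0, 0, 0.35, 0, 0, 1], [0, 0, 0, 0.35, 0, 0, 1], [0, 0, 0, 0.35, 0, 0, 1], [0, 0, 0, 0.35, 0, 0, 1], [0, 0, 0, 0.35, 0, 0, 1]]}}

```text
clock: 52.45
tool_pos: [0.4653, -0.2581, 0.0325]
ee_rot: [[0.232, 0.973, -0.0], [0.973, -0.232, 0.0], [0.0, -0.0, -1.0]]
contact_force: [-1.6, -1.1, -1.5]
grip_width: 0.0171
grasp_force: 97.5
```

>>> {"fn": "carry_out", "kwargs": {"commands": [[0, 0, 0, 0.35, 0, 0, 1], [0, 0, 0, 0.35, 0, 0, 1], [0, 0, 0, 0.35, 0, 0, 1], [0, 0, 0, 0.35, 0, 0, 1], [0, 0, 0, 0.35, 0, 0, 1]]}}

```text
clock: 52.95
tool_pos: [0.4734, -0.2244, 0.0325]
ee_rot: [[0.233, 0.973, -0.0], [0.973, -0.233, -0.0], [-0.0, -0.0, -1.0]]
contact_force: [-1.4, -2.3, -0.5]
grip_width: 0.0168
grasp_force: 97.6
```

Run:
```python
from stickfit import *
stat()
for n in("top","side"):
  for o in tubs(n,(.026,),get_image(n))[:3]: print(o, np.round(w2l(np.array(o[3:5])/1000)*1000,1))
```

```text
t 52.95 tcp [ 0.4734 -0.2244  0.0325] lane [ -27.9 -192.1] th 76.5 F [-1.4 -2.3 -0.5] w 0.0168 98
('top', 0.026, [221.0, 212.0], 525, 47, 104, 19, 'long axis deg', 75.5) [-40.8  83.9]
('top', 0.026, [255.0, 228.0], 509, -65, 59, 51, 'long axis deg', 76.3) [-30.3 -28.7]
('top', 0.026, [141.0, 242.0], 372, 245, 93, 51, 'long axis deg', -88.1) [-235.7  240.9]
('side', 0.026, [262.0, 339.0], 372, 248, 92, 50, 'long axis deg', -88.2) [-236.4  243.8]
```

>>> {"fn": "carry_out", "kwargs": {"commands": [[0, 0, 0, 0.35, 0, 0, 1], [0, 0, 0, 0.35, 0, 0, 1], [0, 0, 0, 0.35, 0, 0, 1], [0, 0, 0, 0.35, 0, 0, 1], [0, 0, 0, 0.35, 0, 0, 1]]}}

```text
clock: 53.55
tool_pos: [0.4816, -0.19, 0.0324]
ee_rot: [[0.233, 0.973, -0.0], [0.973, -0.233, 0.0], [0.0, -0.0, -1.0]]
contact_force: [-1.7, -2.2, -0.5]
grip_width: 0.0169
grasp_force: 97.7
```

>>> {"fn": "carry_out", "kwargs": {"commands": [[0, 0, 0, 0.36, 0, 0, 1], [0, 0, 0, 0.36, 0, 0, 1], [0, 0, 0, 0.36, 0, 0, 1], [0, 0, 0, 0.36, 0, 0, 1], [0, 0, 0, 0.36, 0, 0, 1]]}}

```text
clock: 54.05
tool_pos: [0.4899, -0.1551, 0.0324]
ee_rot: [[0.233, 0.973, -0.0], [0.973, -0.233, 0.0], [-0.0, -0.0, -1.0]]
contact_force: [-2.5, -2.7, -0.5]
grip_width: 0.0168
grasp_force: 97.7
```

Run:
```python
from stickfit import *
stat()
for n in("top","side"):
  im=get_image(n); cv2.imwrite(f"pics/{n}7.png",im[:,:,::-1])
  for o in tubs(n,(.026,),im)[:3]: print(o, np.round(w2l(np.array(o[3:5])/1000)*1000,1))
```

```text
t 54.05 tcp [ 0.4899 -0.1551  0.0324] lane [ -28.  -120.8] th 76.6 F [-2.5 -2.7 -0.5] w 0.0168 98
('top', 0.026, [212.0, 207.0], 534, 82, 174, 19, 'long axis deg', 76.3) [-40.2 120. ]
('top', 0.026, [141.0, 242.0], 372, 245, 93, 51, 'long axis deg', -88.1) [-235.7  240.9]
('side', 0.026, [262.0, 339.0], 372, 248, 92, 50, 'long axis deg', -88.2) [-236.4  243.8]
```

>>> {"fn": "carry_out", "kwargs": {"commands": [[0, 0, 0, -0.1, -0.05, 0, 1], [0, 0, 0, -0.3, -0.1, 0, 1], [0, 0, 0, -0.7, 0, 0, 1], [0, 0, 0, -0.9, 0, 0, 1], [0, 0, 0, -0.9, 0, 0, 1]]}}

```text
clock: 54.65
tool_pos: [0.4736, -0.2138, 0.0328]
ee_rot: [[0.234, 0.972, 0.001], [0.972, -0.234, -0.001], [-0.0, 0.002, -1.0]]
contact_force: [-1.0, 0.4, -1.3]
grip_width: 0.0169
grasp_force: 97.5
```

>>> {"fn": "carry_out", "kwargs": {"commands": [[0, 0, 0, -0.9, 0, 0, 1], [0, 0, 0, -0.9, 0, 0, 1], [0, 0, 0, -0.9, 0, 0, 1], [0, 0, 0, -0.9, 0, 0, 1], [0, 0, 0, -0.9, 0, 0, 1]]}}

```text
clock: 55.15
tool_pos: [0.452, -0.3019, 0.0327]
ee_rot: [[0.236, 0.972, 0.001], [0.972, -0.236, -0.001], [-0.001, 0.001, -1.0]]
contact_force: [0.1, 0.3, -1.5]
grip_width: 0.017
grasp_force: 97.5
```

>>> {"fn": "carry_out", "kwargs": {"commands": [[0, 0, 0, -0.9, -0.8, 0, 1], [0, 0, 0, 0, -0.8, 0, 1], [0, 0, 0, 0, -0.8, 0, 1], [0, 0, 0, 0, -0.8, 0, 1], [0, 0, 0, 0, -0.8, 0, 1]]}}

```text
clock: 55.65
tool_pos: [0.3696, -0.2998, 0.0328]
ee_rot: [[0.236, 0.972, 0.001], [0.972, -0.236, -0.001], [-0.001, 0.002, -1.0]]
contact_force: [-0.9, 0.1, -1.9]
grip_width: 0.017
grasp_force: 97.6
```

>>> {"fn": "carry_out", "kwargs": {"commands": [[0, 0, 0, 0, 0, 0, 1], [0, 0, 0, 0, 0, 0.07, 1], [0, 0, 0, 0, 0, 0, 1], [0, 0, 0, 0, 0, 0, 1], [0, 0, 0, 0, 0, 0, 0]]}}

```text
clock: 56.15
tool_pos: [0.3718, -0.2982, 0.0314]
ee_rot: [[0.232, 0.973, 0.002], [0.973, -0.232, -0.0], [-0.0, 0.002, -1.0]]
contact_force: [0.3, -0.6, 0.1]
grip_width: 0.0304
grasp_force: 0.0
```

>>> {"fn": "carry_out", "kwargs": {"commands": [[0, 0, 0, 0, 0, 0, 0], [0, 0, 0, 0, 0, 0, 0], [0, 0, 0, 0, 0, 0, 0], [0, 0, 0, 0, 0, -1, 0], [0, 0, 0, 0, 0, -1, 0]]}}

```text
clock: 56.65
tool_pos: [0.3699, -0.2971, 0.0709]
ee_rot: [[0.232, 0.973, -0.002], [0.973, -0.232, 0.002], [0.001, -0.002, -1.0]]
contact_force: [0.1, 0.5, -0.2]
grip_width: 0.0853
grasp_force: 0.0
```

>>> {"fn": "carry_out", "kwargs": {"commands": [[0, 0, 0, 0, 0, -1, 0], [0, 0, 0, 0, 0, -1, 0], [0, 0, 0, 0, 0, -1, 0], [0, 0, 0, 0, 0, -1, 0], [0, 0, 0, 0, 0, -1, 0]]}}

```text
clock: 57.15
tool_pos: [0.3704, -0.2976, 0.1718]
ee_rot: [[0.232, 0.973, -0.0], [0.973, -0.232, 0.0], [0.0, -0.0, -1.0]]
contact_force: [-0.1, 0.5, -1.1]
grip_width: 0.0851
grasp_force: 0.0
```

>>> {"fn": "carry_out", "kwargs": {"commands": [[0, 0, 0, 0.98, 0, 0, 0], [0, 0, 0, 0.98, 0, 0, 0], [0, 0, 0, 0.98, 0, 0, 0], [0, 0, 0, 0.98, 0, 0, 0], [0, 0, 0, 0.98, 0, 0, 0]]}}

```text
clock: 57.65
tool_pos: [0.3933, -0.2016, 0.1711]
ee_rot: [[0.233, 0.973, -0.0], [0.973, -0.233, -0.0], [-0.0, -0.0, -1.0]]
contact_force: [0.2, 0.1, -0.9]
grip_width: 0.0855
grasp_force: 0.0
```

>>> {"fn": "carry_out", "kwargs": {"commands": [[0, 0, 0, 0.98, 0, 0, 0], [0, 0, 0, 0.98, 0, 0, 0], [0, 0, 0, 0.98, 0, 0, 0], [0, 0, 0, 0.98, 0, 0, 0], [0, 0, 0, 0.98, 0, 0, 0]]}}

```text
clock: 58.15
tool_pos: [0.4161, -0.1063, 0.1711]
ee_rot: [[0.232, 0.973, 0.0], [0.973, -0.232, -0.0], [-0.0, 0.0, -1.0]]
contact_force: [-0.6, -0.0, 0.7]
grip_width: 0.0854
grasp_force: 0.0
```

>>> {"fn": "carry_out", "kwargs": {"commands": [[0, 0, 0, 0.98, 0, 0, 0], [0, 0, 0, 0.98, 0, 0, 0], [0, 0, 0, 0.98, 0, 0, 0], [0, 0, 0, 0.98, 0, 0, 0], [0, 0, 0, 0, 0, 0, 0]]}}

```text
clock: 58.65
tool_pos: [0.4349, -0.0279, 0.1714]
ee_rot: [[0.227, 0.974, 0.001], [0.974, -0.227, 0.001], [0.001, 0.001, -1.0]]
contact_force: [-0.5, 0.3, -0.3]
grip_width: 0.0855
grasp_force: 0.0
```

Run:
```python
from stickfit import *
stat(); to([.372,.2465,.175],91.8)
I={n:get_image(n) for n in("top","side")}
for n in I:
  cv2.imwrite(f"pics/{n}8.png",I[n][:,:,::-1])
  for o in tubs(n,(.026,),I[n])[:3]: print(o, np.round(w2l(np.array(o[3:5])/1000)*1000,1))
for k in(["top"],["side"]):
  p,f,c=stickfit([.3715,-.298,np.radians(-13.45)],{n:I[n] for n in k}); print(k,np.round(p[:2],4),np.degrees(p[2]),f,c)
```

```text
t 58.65 tcp [ 0.4349 -0.0279  0.1714] lane [-111.    -9.9] th 76.9 F [-0.5  0.3 -0.3] w 0.0855 0
shift units [12.65 -6.18 -0.17] turn units -3.73
('top', 0.026, [141.0, 242.0], 372, 245, 93, 51, 'long axis deg', -88.1) [-235.7  240.9]
('side', 0.026, [262.0, 339.0], 372, 248, 92, 50, 'long axis deg', -88.2) [-236.4  243.8]
['top'] [ 0.3722 -0.2979] -13.475328667695651 38.742 {'top': np.int64(691)}
['side'] [ 0.3768 -0.2965] -11.430853200108386 41.234 {'side': np.int64(709)}
```

>>> {"fn": "carry_out", "kwargs": {"commands": [[0, 0, 0, 0.97, -0.475, 0, 0], [0, 0, 0, 0.97, -0.475, 0, 0], [0, 0, 0, 0.97, -0.475, 0, 0], [0, 0, 0, 0.97, -0.475, 0, 0], [0, 0, 0, 0.97, -0.475, 0, 0]]}}

```text
clock: 59.25
tool_pos: [0.4105, 0.0735, 0.171]
ee_rot: [[0.235, 0.972, -0.0], [0.972, -0.235, -0.001], [-0.001, 0.0, -1.0]]
contact_force: [-0.2, -0.2, 0.3]
grip_width: 0.0855
grasp_force: 0.0
```

>>> {"fn": "carry_out", "kwargs": {"commands": [[0, 0, 0, 0.97, -0.475, 0, 0], [0, 0, 0, 0.97, -0.475, 0, 0], [0, 0, 0, 0.97, -0.475, 0, 0], [0, 0, 0, 0.97, -0.475, 0, 0], [0, 0, 0, 0.97, -0.475, 0, 0]]}}

```text
clock: 59.75
tool_pos: [0.3873, 0.1789, 0.1709]
ee_rot: [[0.235, 0.972, 0.0], [0.972, -0.235, -0.001], [-0.001, 0.0, -1.0]]
contact_force: [-0.0, -0.3, 0.2]
grip_width: 0.0854
grasp_force: 0.0
```

>>> {"fn": "carry_out", "kwargs": {"commands": [[0, 0, 0, 0.97, -0.475, 0, 0], [0, 0, 0, 0.97, -0.475, 0, 0], [0, 0, 0, 0.97, -0.475, 0, 0], [0, 0, -0.93, 0, 0, 0, 0], [0, 0, -0.93, 0, 0, 0, 0]]}}

```text
clock: 60.25
tool_pos: [0.3732, 0.2425, 0.1709]
ee_rot: [[0.102, 0.995, -0.0], [0.995, -0.102, -0.001], [-0.001, -0.0, -1.0]]
contact_force: [-1.3, -0.4, -0.8]
grip_width: 0.0853
grasp_force: 0.0
```

>>> {"fn": "carry_out", "kwargs": {"commands": [[0, 0, -0.93, 0, 0, 0, 0], [0, 0, -0.93, 0, 0, 0, 0], [0, 0, 0, 0, 0, 1, 0], [0, 0, 0, 0, 0, 1, 0], [0, 0, 0, 0, 0, 1, 0]]}}

```text
clock: 60.75
tool_pos: [0.374, 0.2412, 0.1103]
ee_rot: [[-0.022, 1.0, 0.001], [1.0, 0.022, -0.001], [-0.001, 0.001, -1.0]]
contact_force: [0.6, -0.5, -0.4]
grip_width: 0.0853
grasp_force: 0.0
```

>>> {"fn": "carry_out", "kwargs": {"commands": [[0, 0, 0, 0, 0, 1, 0], [0, 0, 0, 0, 0, 0, 0], [0, 0, 0, 0, 0, 0, 0], [0, 0, 0, 0, 0, 0, 0], [0, 0, 0, 0, 0, 0, 0]]}}

```text
clock: 61.25
tool_pos: [0.374, 0.2433, 0.0922]
ee_rot: [[-0.024, 1.0, 0.002], [1.0, 0.024, 0.001], [0.001, 0.002, -1.0]]
contact_force: [0.6, 0.5, 0.4]
grip_width: 0.0855
grasp_force: 0.0
```

Run:
```python
from stickfit import *
stat(); to([.372,.2465,.008],91.8)
for n in("top","side"):
  for o in tubs(n,(.026,),get_image(n))[:3]: print(o)
```

```text
t 61.25 tcp [0.374  0.2433 0.0922] lane [-233.3  239.7] th 91.4 F [0.6 0.5 0.4] w 0.0855 0
shift units [ 0.16 -0.11  4.21] turn units -0.1
('top', 0.026, [215.0, 209.0], 530, 69, 149, 19, 'long axis deg', 76.3)
('side', 0.026, [260.0, 341.0], 372, 250, 87, 50, 'long axis deg', -89.0)
```

>>> {"fn": "carry_out", "kwargs": {"commands": [[0, 0, 0, 0.16, -0.1, 0.84, 0], [0, 0, 0, 0, 0, 0.84, 0], [0, 0, 0, 0, 0, 0.84, 0], [0, 0, 0, 0, 0, 0.84, 0], [0, 0, 0, 0, 0, 0.84, 0]]}}

```text
clock: 61.85
tool_pos: [0.3715, 0.2464, 0.007]
ee_rot: [[-0.025, 1.0, 0.001], [1.0, 0.025, 0.0], [0.0, 0.001, -1.0]]
contact_force: [1.3, -0.1, 1.0]
grip_width: 0.0857
grasp_force: 0.0
```

>>> {"fn": "carry_out", "kwargs": {"commands": [[0, 0, 0, 0, 0, 0, 0], [0, 0, 0, 0, 0, 0, 1], [0, 0, 0, 0, 0, 0, 1], [0, 0, 0, 0, 0, 0, 1], [0, 0, 0, 0, 0, 0, 1]], "newtons": 50}}

```text
clock: 62.35
tool_pos: [0.3718, 0.2468, 0.0087]
ee_rot: [[-0.025, 1.0, 0.002], [1.0, 0.025, 0.0], [0.0, 0.002, -1.0]]
contact_force: [-0.6, -1.2, 5.0]
grip_width: 0.0586
grasp_force: 52.5
```

>>> {"fn": "carry_out", "kwargs": {"commands": [[0, 0, 0, 0, 0, 0, 1], [0, 0, 0, 0, 0, 0, 1], [0, 0, 0, 0, 0, -1, 1], [0, 0, 0, 0, 0, -1, 1], [0, 0, 0, 0, 0, -1, 1]]}}

```text
clock: 62.85
tool_pos: [0.3709, 0.2462, 0.0683]
ee_rot: [[-0.025, 1.0, 0.001], [1.0, 0.025, 0.0], [0.0, 0.001, -1.0]]
contact_force: [0.9, 0.4, -1.4]
grip_width: 0.0585
grasp_force: 54.7
```

>>> {"fn": "carry_out", "kwargs": {"commands": [[0, 0, 0, 0, 0, -1, 1], [0, 0, 0, 0, 0, -1, 1], [0, 0, 0, 0, 0, -1, 1], [0, 0, 0, 0, 0, -1, 1], [0, 0, 0, 0, 0, -1, 1]]}}

```text
clock: 63.35
tool_pos: [0.3706, 0.2461, 0.1683]
ee_rot: [[-0.025, 1.0, 0.001], [1.0, 0.025, -0.001], [-0.001, 0.001, -1.0]]
contact_force: [0.5, 0.2, -2.2]
grip_width: 0.0581
grasp_force: 54.7
```

Run:
```python
from stickfit import *
stat()
for n in("side",):
  for o in tubs(n,(.18,),get_image(n))[:3]: print(o)
```

```text
t 63.35 tcp [0.3706 0.2461 0.1683] lane [-237.3  241.6] th 91.5 F [ 0.5  0.2 -2.2] w 0.0581 55
('side', 0.18, [253.0, 302.0], 373, 255, 72, 50, 'long axis deg', -87.4)
```

>>> {"fn": "carry_out", "kwargs": {"commands": [[0, 0, 0.93, 0, 0, -0.4, 1], [0, 0, 0.93, 0, 0, -0.4, 1], [0, 0, 0.93, 0, 0, -0.4, 1], [0, 0, 0.93, 0, 0, -0.4, 1], [0, 0, 0, -0.98, 0.49, 0, 1]]}}

```text
clock: 63.9
tool_pos: [0.3756, 0.2282, 0.2005]
ee_rot: [[0.228, 0.974, 0.003], [0.974, -0.228, 0.003], [0.004, 0.002, -1.0]]
contact_force: [0.4, -0.5, -1.8]
grip_width: 0.0585
grasp_force: 54.7
```

>>> {"fn": "carry_out", "kwargs": {"commands": [[0, 0, 0, -0.98, 0.49, 0, 1], [0, 0, 0, -0.98, 0.49, 0, 1], [0, 0, 0, -0.98, 0.49, 0, 1], [0, 0, 0, -0.98, 0.49, 0, 1], [0, 0, 0, -0.98, 0.49, 0, 1]]}}

```text
clock: 64.4
tool_pos: [0.4004, 0.1172, 0.1989]
ee_rot: [[0.232, 0.973, 0.0], [0.973, -0.232, -0.001], [-0.001, 0.001, -1.0]]
contact_force: [0.3, -0.3, -1.8]
grip_width: 0.0584
grasp_force: 54.7
```

>>> {"fn": "carry_out", "kwargs": {"commands": [[0, 0, 0, -0.98, 0.49, 0, 1], [0, 0, 0, -0.98, 0.49, 0, 1], [0, 0, 0, -0.98, 0.49, 0, 1], [0, 0, 0, -0.98, 0.49, 0, 1], [0, 0, 0, -0.98, 0.49, 0, 1]]}}

```text
clock: 64.9
tool_pos: [0.4253, 0.0106, 0.1989]
ee_rot: [[0.232, 0.973, 0.0], [0.973, -0.232, -0.001], [-0.001, 0.0, -1.0]]
contact_force: [0.2, -0.2, -1.5]
grip_width: 0.0582
grasp_force: 54.7
```

>>> {"fn": "carry_out", "kwargs": {"commands": [[0, 0, 0, -0.98, 0.49, 0, 1], [0, 0, 0, -0.98, 0.49, 0, 1], [0, 0, 0, -0.9, 0.53, 0, 1], [0, 0, 0, -0.9, 0.53, 0, 1], [0, 0, 0, -0.9, 0.53, 0, 1]]}}

```text
clock: 65.4
tool_pos: [0.4536, -0.0919, 0.1988]
ee_rot: [[0.232, 0.973, -0.0], [0.973, -0.232, -0.001], [-0.001, -0.0, -1.0]]
contact_force: [0.8, -0.6, -1.2]
grip_width: 0.0582
grasp_force: 54.7
```

>>> {"fn": "carry_out", "kwargs": {"commands": [[0, 0, 0, -0.9, 0.53, 0, 1], [0, 0, 0, -0.9, 0.53, 0, 1], [0, 0, 0, 0, 0, 1, 1], [0, 0, 0, 0, 0, 1, 1], [0, 0, 0, 0, 0, 1, 1]]}}

```text
clock: 65.9
tool_pos: [0.4665, -0.132, 0.1384]
ee_rot: [[0.233, 0.972, 0.001], [0.972, -0.233, -0.0], [-0.0, 0.001, -1.0]]
contact_force: [-0.1, -0.9, -2.0]
grip_width: 0.0582
grasp_force: 54.7
```

>>> {"fn": "carry_out", "kwargs": {"commands": [[0, 0, 0, 0, 0, 1, 1], [0, 0, 0, 0, 0, 1, 1], [0, 0, 0, 0, 0, 1, 1], [0, 0, 0, 0, 0, 0, 1], [0, 0, 0, 0, 0, 0, 1]]}}

```text
clock: 66.4
tool_pos: [0.4662, -0.1313, 0.079]
ee_rot: [[0.233, 0.973, -0.001], [0.973, -0.233, 0.001], [0.0, -0.001, -1.0]]
contact_force: [0.6, 0.7, -1.5]
grip_width: 0.0583
grasp_force: 54.7
```

Run:
```python
from stickfit import *
stat(); to([*l2w(-.058,-.1),.010],76.55)
```

```text
t 66.4 tcp [ 0.4662 -0.1313  0.079 ] lane [ -56.6 -103.2] th 76.5 F [ 0.6  0.7 -1.5] w 0.0583 55
shift units [ 0.16 -0.07  3.45] turn units -0.0
```

Lower, release, and return to hover over the stick.

>>> {"fn": "carry_out", "kwargs": {"commands": [[0, 0, 0, 0.16, -0.05, 0.87, 1], [0, 0, 0, 0, 0, 0.87, 1], [0, 0, 0, 0, 0, 0.87, 1], [0, 0, 0, 0, 0, 0.85, 1], [0, 0, 0, 0, 0, 0, 1]]}}

```text
clock: 66.9
tool_pos: [0.4666, -0.1281, 0.01]
ee_rot: [[0.233, 0.973, 0.001], [0.973, -0.233, 0.0], [0.0, 0.001, -1.0]]
contact_force: [0.6, -0.4, -1.1]
grip_width: 0.0581
grasp_force: 54.8
```

>>> {"fn": "carry_out", "kwargs": {"commands": [[0, 0, 0, 0, 0, 0, 0.1], [0, 0, 0, 0, 0, 0, 0.1], [0, 0, 0, 0, 0, 0, 0.1], [0, 0, 0, 0, 0, -1, 0.1], [0, 0, 0, 0, 0, -1, 0.1]]}}

```text
clock: 67.4
tool_pos: [0.4655, -0.1276, 0.0506]
ee_rot: [[0.232, 0.973, -0.001], [0.973, -0.232, 0.0], [0.0, -0.001, -1.0]]
contact_force: [-0.2, 0.4, 1.4]
grip_width: 0.077
grasp_force: 0.0
```

>>> {"fn": "carry_out", "kwargs": {"commands": [[0, 0, 0, 0, 0, -1, 0], [0, 0, 0, 0, 0, -1, 0], [0, 0, 0, 0, 0, -1, 0], [0, 0, 0, -0.93, -0.27, 0, 0], [0, 0, 0, -0.93, -0.27, 0, 0]]}}

```text
clock: 67.9
tool_pos: [0.4479, -0.1616, 0.1118]
ee_rot: [[0.23, 0.973, 0.003], [0.973, -0.23, -0.002], [-0.001, 0.004, -1.0]]
contact_force: [-0.0, -0.1, -0.0]
grip_width: 0.0855
grasp_force: 0.0
```

>>> {"fn": "carry_out", "kwargs": {"commands": [[0, 0, 0, -0.93, -0.27, 0, 0], [0, 0, 0, -0.93, -0.27, 0, 0], [0, 0, 0, -0.93, -0.27, 0, 0], [0, 0, 0, -0.93, -0.27, 0, 0], [0, 0, 0, -0.93, -0.27, 0, 0]]}}

```text
clock: 68.4
tool_pos: [0.3986, -0.2464, 0.1107]
ee_rot: [[0.232, 0.973, 0.001], [0.973, -0.232, -0.001], [-0.001, 0.001, -1.0]]
contact_force: [0.3, -0.4, 0.4]
grip_width: 0.0853
grasp_force: 0.0
```

>>> {"fn": "carry_out", "kwargs": {"commands": [[0, 0, 0, -0.93, -0.27, 0, 0], [0, 0, 0, -0.93, -0.27, 0, 0], [0, 0, 0, -0.93, -0.27, 0, 0], [0, 0, 0, 0, 0, 0, 0], [0, 0, 0, 0, 0, 0, 0]]}}

```text
clock: 68.9
tool_pos: [0.3703, -0.296, 0.1104]
ee_rot: [[0.234, 0.972, 0.001], [0.972, -0.234, -0.0], [-0.0, 0.001, -1.0]]
contact_force: [0.2, 1.5, -0.3]
grip_width: 0.0855
grasp_force: 0.0
```

Run:
```python
from stickfit import *
stat()
I={n:get_image(n) for n in("top","side")}
for n in I:
  cv2.imwrite(f"pics/{n}9.png",I[n][:,:,::-1])
  for o in tubs(n,(.026,),I[n])[:3]: print(o, np.round(w2l(np.array(o[3:5])/1000)*1000,1))
p,f,c=stickfit([.3722,-.298,np.radians(-13.45)],{"side":I["side"]}); print(np.round(p[:2],4),np.degrees(p[2]),f,c)
to([.372,-.298,.0315],76.55)
```

```text
t 68.9 tcp [ 0.3703 -0.296   0.1104] lane [-111.5 -285.7] th 76.5 F [ 0.2  1.5 -0.3] w 0.0855 0
('top', 0.026, [215.0, 209.0], 531, 70, 150, 19, 'long axis deg', 76.3) [-40.3 107.7]
('top', 0.026, [273.0, 249.0], 466, -130, 94, 51, 'long axis deg', 76.6) [ -57. -102.]
('side', 0.026, [306.0, 238.0], 466, -125, 91, 48, 'long axis deg', 76.8) [-58.2 -97.1]
[ 0.3759 -0.297 ] -12.015434302583333 30.087 {'side': np.int64(746)}
shift units [-0.13  0.09  3.93] turn units 0.02
```

>>> {"fn": "carry_out", "kwargs": {"commands": [[0, 0, 0, -0.13, 0.09, 0.79, 0], [0, 0, 0, 0, 0, 0.79, 0], [0, 0, 0, 0, 0, 0.79, 0], [0, 0, 0, 0, 0, 0.79, 0], [0, 0, 0, 0, 0, 0.79, 0]]}}

```text
clock: 69.5
tool_pos: [0.3723, -0.2978, 0.0305]
ee_rot: [[0.23, 0.973, 0.001], [0.973, -0.23, 0.0], [0.001, 0.001, -1.0]]
contact_force: [-0.3, -1.0, -0.1]
grip_width: 0.0854
grasp_force: 0.0
```

>>> {"fn": "carry_out", "kwargs": {"commands": [[0, 0, 0, 0, 0, 0, 0], [0, 0, 0, 0, 0, 0, 1], [0, 0, 0, 0, 0, 0, 1], [0, 0, 0, 0, 0, 0, 1], [0, 0, 0, 0, 0, 0, 1]], "newtons": 100}}

```text
clock: 70.0
tool_pos: [0.3718, -0.2994, 0.0316]
ee_rot: [[0.233, 0.973, 0.001], [0.973, -0.233, -0.001], [-0.001, 0.001, -1.0]]
contact_force: [-0.1, -0.1, 0.6]
grip_width: 0.0281
grasp_force: 0.0
```

>>> {"fn": "carry_out", "kwargs": {"commands": [[0, 0, 0, 0, 0, 0, 1], [0, 0, 0, 0, 0, 0, 1], [0, 0, 0, 0, 0, 0, 1], [0, 0, 0, 0, 0, -0.08, 1], [0, 0, 0, -0.2, 0, 0, 1]]}}

```text
clock: 70.5
tool_pos: [0.3697, -0.3021, 0.032]
ee_rot: [[0.232, 0.973, -0.001], [0.973, -0.232, 0.001], [0.001, -0.001, -1.0]]
contact_force: [-0.6, -0.2, -1.3]
grip_width: 0.0173
grasp_force: 97.4
```

>>> {"fn": "carry_out", "kwargs": {"commands": [[0, 0, 0, 0, 0.45, 0, 1], [0, 0, 0, 0, 0.45, 0, 1], [0, 0, 0, 0, 0.45, 0, 1], [0, 0, 0, 0, 0.4, 0, 1], [0, 0, 0, 0, 0, 0, 1]]}}

```text
clock: 71.0
tool_pos: [0.4067, -0.3113, 0.0327]
ee_rot: [[0.232, 0.973, 0.002], [0.973, -0.232, -0.0], [0.0, 0.002, -1.0]]
contact_force: [-0.3, -0.4, -1.3]
grip_width: 0.0168
grasp_force: 97.5
```

Run:
```python
from stickfit import *
stat()
for n in("top","side"):
  im=get_image(n)
  for o in tubs(n,(.026,),im)[:3]: print(o, np.round(w2l(np.array(o[3:5])/1000)*1000,1))
```

```text
t 71.0 tcp [ 0.4067 -0.3113  0.0327] lane [ -72.6 -292.1] th 76.6 F [-0.3 -0.4 -1.3] w 0.0168 97
('top', 0.026, [215.0, 209.0], 530, 69, 149, 19, 'long axis deg', 76.0) [-41.1 106.5]
('top', 0.026, [272.0, 249.0], 466, -130, 94, 51, 'long axis deg', 76.6) [ -57. -102.]
('side', 0.026, [306.0, 238.0], 466, -125, 91, 48, 'long axis deg', 76.8) [-58.2 -97.1]
```

>>> {"fn": "carry_out", "kwargs": {"commands": [[0, 0, 0, 0, 0.3, 0, 1], [0, 0, 0, 0, 0.3, 0, 1], [0, 0, 0, 0, 0.3, 0, 1], [0, 0, 0, 0, 0.3, 0, 1], [0, 0, 0, 0, 0.3, 0, 1]]}}

```text
clock: 71.6
tool_pos: [0.4334, -0.318, 0.0323]
ee_rot: [[0.232, 0.973, -0.001], [0.973, -0.232, 0.0], [0.0, -0.001, -1.0]]
contact_force: [-1.1, 0.3, -1.3]
grip_width: 0.0168
grasp_force: 97.6
```

>>> {"fn": "carry_out", "kwargs": {"commands": [[0, 0, 0, 0, 0.18, 0, 1], [0, 0, 0, 0, 0.18, 0, 1], [0, 0, 0, 0, 0.18, 0, 1], [0, 0, 0, 0, 0.18, 0, 1], [0, 0, 0, 0, 0, 0, 1]]}}

```text
clock: 72.1
tool_pos: [0.4482, -0.3215, 0.0326]
ee_rot: [[0.232, 0.973, 0.001], [0.973, -0.232, -0.0], [0.0, 0.001, -1.0]]
contact_force: [0.3, 0.1, -0.4]
grip_width: 0.0171
grasp_force: 97.5
```

>>> {"fn": "carry_out", "kwargs": {"commands": [[0, 0, 0, 0.3, 0, 0, 1], [0, 0, 0, 0.3, 0, 0, 1], [0, 0, 0, 0.3, 0, 0, 1], [0, 0, 0, 0.3, 0, 0, 1], [0, 0, 0, 0.3, 0, 0, 1]]}}

```text
clock: 72.6
tool_pos: [0.4545, -0.2918, 0.0325]
ee_rot: [[0.233, 0.973, -0.0], [0.973, -0.233, -0.0], [-0.0, -0.0, -1.0]]
contact_force: [-0.9, -0.2, -1.4]
grip_width: 0.0169
grasp_force: 97.5
```

Run:
```python
from stickfit import *
stat()
for n in("top","side"):
  im=get_image(n)
  for o in tubs(n,(.026,),im)[:3]: print(o, np.round(w2l(np.array(o[3:5])/1000)*1000,1))
```

```text
t 72.6 tcp [ 0.4545 -0.2918  0.0325] lane [ -30.6 -262. ] th 76.6 F [-0.9 -0.2 -1.4] w 0.0169 98
('top', 0.026, [215.0, 209.0], 530, 69, 149, 19, 'long axis deg', 76.3) [-41.1 106.5]
('top', 0.026, [271.0, 237.0], 497, -115, 94, 51, 'long axis deg', 75.9) [-30.4 -80.2]
('side', 0.026, [298.0, 236.0], 493, -113, 76, 54, 'long axis deg', 65.4) [-34.7 -79.2]
```

>>> {"fn": "carry_out", "kwargs": {"commands": [[0, 0, 0, 0.35, 0.1, 0, 1], [0, 0, 0, 0.35, 0.03, 0, 1], [0, 0, 0, 0.35, 0, 0, 1], [0, 0, 0, 0.35, 0, 0, 1], [0, 0, 0, 0.35, 0, 0, 1]]}}

```text
clock: 73.2
tool_pos: [0.4652, -0.258, 0.0324]
ee_rot: [[0.232, 0.973, -0.0], [0.973, -0.232, 0.0], [0.0, -0.0, -1.0]]
contact_force: [-1.5, -0.9, -1.7]
grip_width: 0.0167
grasp_force: 97.5
```

>>> {"fn": "carry_out", "kwargs": {"commands": [[0, 0, 0, 0.35, 0, 0, 1], [0, 0, 0, 0.35, 0, 0, 1], [0, 0, 0, 0.35, 0, 0, 1], [0, 0, 0, 0.35, 0, 0, 1], [0, 0, 0, 0.35, 0, 0, 1]]}}

```text
clock: 73.7
tool_pos: [0.4731, -0.2246, 0.0325]
ee_rot: [[0.233, 0.973, -0.001], [0.973, -0.233, -0.0], [-0.0, -0.0, -1.0]]
contact_force: [-2.3, -3.3, -1.2]
grip_width: 0.017
grasp_force: 97.6
```

Run:
```python
from stickfit import *
stat()
for n in("top","side"):
  im=get_image(n)
  for o in tubs(n,(.026,),im)[:3]: print(o, np.round(w2l(np.array(o[3:5])/1000)*1000,1))
```

```text
t 73.7 tcp [ 0.4731 -0.2246  0.0325] lane [ -28.1 -192.3] th 76.5 F [-2.3 -3.3 -1.2] w 0.017 98
('top', 0.026, [211.0, 207.0], 534, 83, 178, 19, 'long axis deg', 76.5) [-40.5 121. ]
('top', 0.026, [255.0, 229.0], 509, -65, 59, 51, 'long axis deg', 77.3) [-30.3 -28.7]
```

>>> {"fn": "carry_out", "kwargs": {"commands": [[0, 0, 0, 0.35, 0, 0, 1], [0, 0, 0, 0.35, 0, 0, 1], [0, 0, 0, 0.35, 0, 0, 1], [0, 0, 0, 0.35, 0, 0, 1], [0, 0, 0, 0.35, 0, 0, 1]]}}

```text
clock: 74.3
tool_pos: [0.4815, -0.19, 0.0325]
ee_rot: [[0.233, 0.973, -0.0], [0.973, -0.233, 0.0], [0.0, -0.0, -1.0]]
contact_force: [-2.9, -2.3, -0.2]
grip_width: 0.0171
grasp_force: 97.8
```

>>> {"fn": "carry_out", "kwargs": {"commands": [[0, 0, 0, 0.35, 0, 0, 1], [0, 0, 0, 0.35, 0, 0, 1], [0, 0, 0, 0.35, 0, 0, 1], [0, 0, 0, 0.35, 0, 0, 1], [0, 0, 0, 0.25, 0, 0, 1]]}}

```text
clock: 74.8
tool_pos: [0.4892, -0.1576, 0.0324]
ee_rot: [[0.232, 0.973, -0.0], [0.973, -0.232, 0.0], [0.0, -0.0, -1.0]]
contact_force: [-1.2, -1.6, -0.7]
grip_width: 0.0168
grasp_force: 97.8
```

Run:
```python
from stickfit import *
stat()
for n in("top","side"):
  im=get_image(n); cv2.imwrite(f"pics/{n}10.png",im[:,:,::-1])
  for o in tubs(n,(.026,),im)[:3]: print(o, np.round(w2l(np.array(o[3:5])/1000)*1000,1))
```

```text
t 74.8 tcp [ 0.4892 -0.1576  0.0324] lane [ -28.  -123.4] th 76.6 F [-1.2 -1.6 -0.7] w 0.0168 98
('top', 0.026, [198.0, 200.0], 545, 130, 273, 19, 'long axis deg', 76.4) [-40.7 169.3]
```

>>> {"fn": "carry_out", "kwargs": {"commands": [[0, 0, 0, 0.2, 0, 0, 1], [0, 0, 0, 0.2, 0, 0, 1], [0, 0, 0, 0, 0, 0, 1], [0, 0, 0, 0, 0, 0, 1], [0, 0, 0, 0, 0, 0, 1]]}}

```text
clock: 75.4
tool_pos: [0.4909, -0.1505, 0.0324]
ee_rot: [[0.233, 0.973, -0.0], [0.973, -0.233, 0.001], [0.0, -0.0, -1.0]]
contact_force: [-0.8, -1.2, -1.0]
grip_width: 0.0171
grasp_force: 97.8
```

>>> {"fn": "carry_out", "kwargs": {"commands": [[0, 0, 0, -0.1, -0.05, 0, 1], [0, 0, 0, -0.3, -0.1, 0, 1], [0, 0, 0, -0.7, 0, 0, 1], [0, 0, 0, -0.9, 0, 0, 1], [0, 0, 0, -0.9, 0, 0, 1]]}}

```text
clock: 75.9
tool_pos: [0.475, -0.2083, 0.0328]
ee_rot: [[0.234, 0.972, 0.002], [0.972, -0.234, -0.0], [-0.0, 0.002, -1.0]]
contact_force: [0.1, -0.2, -1.3]
grip_width: 0.0169
grasp_force: 97.6
```

>>> {"fn": "carry_out", "kwargs": {"commands": [[0, 0, 0, -0.9, 0, 0, 1], [0, 0, 0, -0.9, 0, 0, 1], [0, 0, 0, -0.9, 0, 0, 1], [0, 0, 0, -0.9, 0, 0, 1], [0, 0, 0, -0.9, 0, 0, 1]]}}

```text
clock: 76.4
tool_pos: [0.4535, -0.2964, 0.0328]
ee_rot: [[0.235, 0.972, 0.002], [0.972, -0.235, -0.001], [-0.0, 0.002, -1.0]]
contact_force: [-0.8, -0.1, -0.6]
grip_width: 0.0171
grasp_force: 97.6
```

>>> {"fn": "carry_out", "kwargs": {"commands": [[0, 0, 0, -0.9, -0.8, 0, 1], [0, 0, 0, 0, -0.9, 0, 1], [0, 0, 0, 0, -0.9, 0, 1], [0, 0, 0, 0, -0.9, 0, 1], [0, 0, 0, 0, -0.9, 0, 1]]}}

```text
clock: 76.9
tool_pos: [0.3634, -0.2926, 0.0328]
ee_rot: [[0.235, 0.972, 0.002], [0.972, -0.235, -0.001], [-0.001, 0.002, -1.0]]
contact_force: [0.3, 0.0, -2.0]
grip_width: 0.0172
grasp_force: 97.7
```

>>> {"fn": "carry_out", "kwargs": {"commands": [[0, 0, 0, 0, 0, 0, 1], [0, 0, 0, 0, 0, 0.07, 1], [0, 0, 0, 0, 0, 0, 1], [0, 0, 0, 0, 0, 0, 1], [0, 0, 0, 0, 0, 0, 0]]}}

```text
clock: 77.4
tool_pos: [0.3655, -0.2916, 0.0314]
ee_rot: [[0.233, 0.973, 0.002], [0.973, -0.233, -0.001], [-0.0, 0.002, -1.0]]
contact_force: [0.2, -0.2, -0.3]
grip_width: 0.0304
grasp_force: 0.0
```

>>> {"fn": "carry_out", "kwargs": {"commands": [[0, 0, 0, 0, 0, 0, 0], [0, 0, 0, 0, 0, 0, 0], [0, 0, 0, 0, 0, 0, 0], [0, 0, 0, 0, 0, -1, 0], [0, 0, 0, 0, 0, -1, 0]]}}

```text
clock: 77.9
tool_pos: [0.3633, -0.2903, 0.0709]
ee_rot: [[0.232, 0.973, -0.001], [0.973, -0.232, 0.002], [0.001, -0.002, -1.0]]
contact_force: [0.4, -0.2, -0.7]
grip_width: 0.085
grasp_force: 0.0
```

>>> {"fn": "carry_out", "kwargs": {"commands": [[0, 0, 0, 0, 0, -1, 0], [0, 0, 0, 0, 0, -1, 0], [0, 0, 0, 0, 0, -1, 0], [0, 0, 0, 0, 0, -1, 0], [0, 0, 0, 0, 0, -1, 0]]}}

```text
clock: 78.4
tool_pos: [0.3638, -0.2908, 0.1718]
ee_rot: [[0.232, 0.973, 0.0], [0.973, -0.232, 0.0], [0.0, -0.0, -1.0]]
contact_force: [-0.2, -0.3, 0.2]
grip_width: 0.0855
grasp_force: 0.0
```

Run:
```python
from stickfit import *
stat(); to([.4848,-.03,.17],76.55)
for n in("top","side"):
  im=get_image(n); cv2.imwrite(f"pics/{n}11.png",im[:,:,::-1])
  for o in tubs(n,(.026,),im)[:3]: print(o, np.round(w2l(np.array(o[3:5])/1000)*1000,1))
a=cv2.imread("pics/top11.png")[140:320,130:400]; b=cv2.imread("pics/side11.png")[200:340,160:370]
cv2.imwrite("pics/c11.png",np.hstack([cv2.resize(a,(400,267)),cv2.resize(b,(400,267))]))
```

```text
t 78.4 tcp [ 0.3638 -0.2908  0.1718] lane [-119.  -282.2] th 76.6 F [-0.2 -0.3  0.2] w 0.0855 0
shift units [14.09  2.85  0.09] turn units 0.0
('top', 0.026, [202.0, 201.0], 543, 121, 255, 20, 'long axis deg', 76.8) [-40.5 160.1]
```

View pics/c11.png

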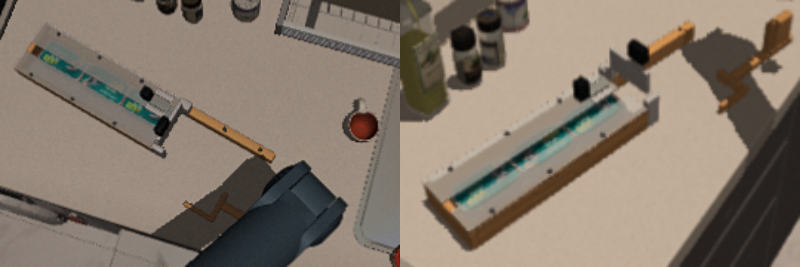

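All three tubs show in the bay's sight slot, and the stick is lying at the front. I'll zoom in to check where the last tub's rear end is relative to the gate.

Run:
```python
from stickfit import *
out=[]
for n,(x0,y0) in(("top",(140,150)),("side",(170,205))):
    im=cv2.imread(f"pics/{n}11.png"); s=3.3; c=cv2.resize(im[y0:y0+120,x0:x0+120],None,fx=s,fy=s,interpolation=cv2.INTER_CUBIC)
    if n=="side": c=cv2.resize(im[y0:y0+130,x0:x0+190],(580,396),interpolation=cv2.INTER_CUBIC); s=396/130
    for y in(.01,.06,.11,.16,.21,.26,.31):
        p=[(proj(n,[*l2w(x,y),.026])-[x0,y0])*s for x in(-.09,-.062)]
        cv2.line(c,*[tuple(int(v) for v in q) for q in p],(0,0,255),1)
    out.append(c)
im=np.hstack(out); im=cv2.resize(im,(800,int(im.shape[0]*800/im.shape[1]))); cv2.imwrite("pics/c12.png",im)
```

```text
(no output)
```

View pics/c12.png

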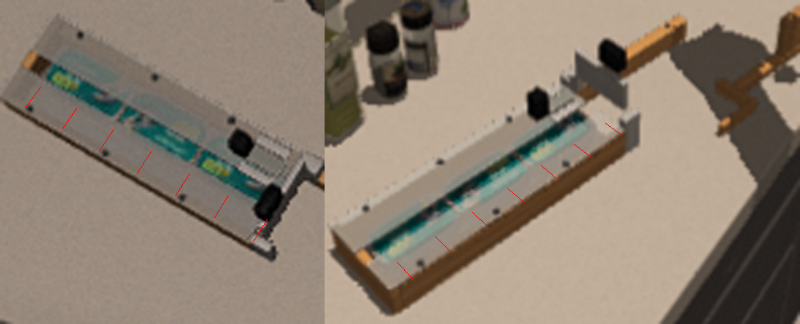

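>>> {"fn": "carry_out", "kwargs": {"commands": [[0, 0, 0, 0.94, 0.19, 0, 0], [0, 0, 0, 0.94, 0.19, 0, 0], [0, 0, 0, 0.94, 0.19, 0, 0], [0, 0, 0, 0.94, 0.19, 0, 0], [0, 0, 0, 0.94, 0.19, 0, 0]]}}

```text
clock: 79.0
tool_pos: [0.4038, -0.203, 0.17]
ee_rot: [[0.233, 0.973, -0.001], [0.973, -0.233, 0.001], [0.001, -0.001, -1.0]]
contact_force: [0.6, 0.1, -0.1]
grip_width: 0.0856
grasp_force: 0.0
```

>>> {"fn": "carry_out", "kwargs": {"commands": [[0, 0, 0, 0.94, 0.19, 0, 0], [0, 0, 0, 0.94, 0.19, 0, 0], [0, 0, 0, 0.94, 0.19, 0, 0], [0, 0, 0, 0.94, 0.19, 0, 0], [0, 0, 0, 0.94, 0.19, 0, 0]]}}

```text
clock: 79.5
tool_pos: [0.4441, -0.1161, 0.17]
ee_rot: [[0.232, 0.973, -0.001], [0.973, -0.232, 0.001], [0.0, -0.002, -1.0]]
contact_force: [0.1, -0.9, 0.1]
grip_width: 0.0858
grasp_force: 0.0
```

>>> {"fn": "carry_out", "kwargs": {"commands": [[0, 0, 0, 0.94, 0.19, 0, 0], [0, 0, 0, 0.94, 0.19, 0, 0], [0, 0, 0, 0.94, 0.19, 0, 0], [0, 0, 0, 0.94, 0.19, 0, 0], [0, 0, 0, 0.94, 0.19, 0, 0]]}}

```text
clock: 80.0
tool_pos: [0.4844, -0.0293, 0.1699]
ee_rot: [[0.233, 0.973, -0.002], [0.973, -0.233, 0.0], [0.0, -0.002, -1.0]]
contact_force: [0.2, -0.5, 1.2]
grip_width: 0.0855
grasp_force: 0.0
```

>>> {"fn": "carry_out", "kwargs": {"commands": [[0, 0, 0, 0, 0, 0, 0], [0, 0, 0, 0, 0, 0, 0], [0, 0, 0, 0, 0, 0, 0], [0, 0, 0, 0, 0, 0, 0], [0, 0, 0, 0, 0, 0, 0]]}}

```text
clock: 80.5
tool_pos: [0.4846, -0.0312, 0.1709]
ee_rot: [[0.234, 0.972, -0.0], [0.972, -0.234, -0.0], [-0.001, -0.0, -1.0]]
contact_force: [-0.0, -0.3, 0.3]
grip_width: 0.0856
grasp_force: 0.0
```

Run:
```python
from stickfit import *
stat(); to([.4848,-.03,.119],76.55)
get_image("side")
print([(round(b["score"],2),np.round(b["centre"],3).tolist()) for b in boxes_of("side","gate_grip")][:2])
```

```text
t 80.5 tcp [ 0.4846 -0.0312  0.1709] lane [-61.9  -1.6] th 76.4 F [-0.  -0.3  0.3] w 0.0856 0
shift units [ 0.06 -0.    2.6 ] turn units -0.03
[(0.63, [0.491, -0.025, 0.096])]
```

>>> {"fn": "carry_out", "kwargs": {"commands": [[0, 0, 0, 0.06, 0, 0.87, 0], [0, 0, 0, 0, 0, 0.87, 0], [0, 0, 0, 0, 0, 0.86, 0], [0, 0, 0, 0, 0, 0, 0], [0, 0, 0, 0, 0, 0, 1]], "newtons": 60}}

```text
clock: 81.1
tool_pos: [0.4851, -0.029, 0.1192]
ee_rot: [[0.233, 0.973, -0.0], [0.973, -0.233, 0.0], [0.0, -0.001, -1.0]]
contact_force: [0.1, -0.8, -0.7]
grip_width: 0.0735
grasp_force: 0.0
```

>>> {"fn": "carry_out", "kwargs": {"commands": [[0, 0, 0, 0, 0, 0, 1], [0, 0, 0, 0, 0, 0, 1], [0, 0, 0, 0, 0, 0, 1], [0, 0, 0, 0, 0, 0, 1], [0, 0, 0, 0, 0, 0, 1]]}}

```text
clock: 81.6
tool_pos: [0.4851, -0.0289, 0.1195]
ee_rot: [[0.233, 0.973, -0.0], [0.973, -0.233, -0.0], [-0.0, -0.0, -1.0]]
contact_force: [-3.2, 1.4, 3.8]
grip_width: 0.033
grasp_force: 63.9
```

>>> {"fn": "carry_out", "kwargs": {"commands": [[0, 0, 0, 0, 0, 0.5, 1], [0, 0, 0, 0, 0, 0.5, 1], [0, 0, 0, 0, 0, 0.5, 1], [0, 0, 0, 0, 0, 0.5, 1], [0, 0, 0, 0, 0, 0.5, 1]]}}

```text
clock: 82.1
tool_pos: [0.4851, -0.0288, 0.0681]
ee_rot: [[0.233, 0.973, -0.0], [0.973, -0.233, 0.0], [0.0, -0.0, -1.0]]
contact_force: [-3.1, 0.5, 4.6]
grip_width: 0.033
grasp_force: 64.1
```

>>> {"fn": "carry_out", "kwargs": {"commands": [[0, 0, 0, 0, 0, 0.1, 1], [0, 0, 0, 0, 0, 0.1, 1], [0, 0, 0, 0, 0, 0.05, 1], [0, 0, 0, 0, 0, 0, 1], [0, 0, 0, 0, 0, 0, 1]]}}

```text
clock: 82.6
tool_pos: [0.4851, -0.0289, 0.0645]
ee_rot: [[0.233, 0.973, -0.0], [0.973, -0.233, -0.0], [-0.0, -0.0, -1.0]]
contact_force: [-4.3, 1.2, 5.1]
grip_width: 0.0326
grasp_force: 64.3
```

>>> {"fn": "carry_out", "kwargs": {"commands": [[0, 0, 0, 0, 0, 0.04, 1], [0, 0, 0, 0, 0, 0, 1], [0, 0, 0, 0, 0, 0, 1]]}}

```text
clock: 82.9
tool_pos: [0.4851, -0.0288, 0.0644]
ee_rot: [[0.233, 0.973, -0.001], [0.973, -0.233, -0.001], [-0.001, -0.001, -1.0]]
contact_force: [-5.7, 1.0, 12.4]
grip_width: 0.0327
grasp_force: 65.0
```

>>> {"fn": "carry_out", "kwargs": {"commands": [[0, 0, 0, 0, 0, 0.05, 1], [0, 0, 0, 0, 0, 0.05, 1], [0, 0, 0, 0, 0, 0, 1]]}}

```text
clock: 83.2
tool_pos: [0.4851, -0.0288, 0.0642]
ee_rot: [[0.233, 0.973, -0.002], [0.973, -0.233, -0.003], [-0.003, -0.001, -1.0]]
contact_force: [-11.0, 0.7, 26.5]
grip_width: 0.0327
grasp_force: 66.8
```

>>> {"fn": "carry_out", "kwargs": {"commands": [[0, 0, 0, 0, 0, -0.12, 1], [0, 0, 0, 0, 0, 0, 0], [0, 0, 0, 0, 0, 0, 0], [0, 0, 0, 0, 0, 0, 0], [0, 0, 0, 0, 0, -1, 0]]}}

```text
clock: 83.7
tool_pos: [0.4829, -0.0292, 0.0815]
ee_rot: [[0.233, 0.973, -0.006], [0.973, -0.233, 0.001], [-0.0, -0.006, -1.0]]
contact_force: [-0.3, 0.6, -0.4]
grip_width: 0.0855
grasp_force: 0.0
```

>>> {"fn": "carry_out", "kwargs": {"commands": [[0, 0, 0, 0, 0, -1, 0], [0, 0, 0, 0, 0, -1, 0], [0, 0, 0, 0, 0, 0, 0], [0, 0, 0, 0.89, 0.62, 0, 0], [0, 0, 0, 0.89, 0.62, 0, 0]]}}

```text
clock: 84.2
tool_pos: [0.5174, -0.001, 0.1227]
ee_rot: [[0.235, 0.972, -0.001], [0.972, -0.235, -0.001], [-0.001, -0.001, -1.0]]
contact_force: [1.0, -0.5, -0.2]
grip_width: 0.0855
grasp_force: 0.0
```

>>> {"fn": "carry_out", "kwargs": {"commands": [[0, 0, 0, 0.89, 0.62, 0, 0], [0, 0, 0, 0.89, 0.62, 0, 0], [0, 0, 0, 0, 0, 0, 0], [0, 0, 0, 0, 0, 0, 0], [0, 0, 0, 0, 0, 0, 0]]}}

```text
clock: 84.7
tool_pos: [0.5487, 0.0275, 0.1227]
ee_rot: [[0.234, 0.972, -0.002], [0.972, -0.234, -0.001], [-0.001, -0.002, -1.0]]
contact_force: [-0.6, -0.9, 0.4]
grip_width: 0.0852
grasp_force: 0.0
```

Run:
```python
from stickfit import *
stat(); to([.5505,.0295,.060],76.55)
for n in("top","side"):
  get_image(n)
  for t in("gate_grip","tab_grip"): print(n,t,[(round(b["score"],2),np.round(b["centre"],3).tolist()) for b in boxes_of(n,t)][:2])
```

```text
t 84.7 tcp [0.5487 0.0275 0.1227] lane [-13.2  70.5] th 76.5 F [-0.6 -0.9  0.4] w 0.0852 0
shift units [0.12 0.07 3.13] turn units -0.01
top gate_grip [(0.57, [0.487, -0.035, 0.05])]
top tab_grip [(0.56, [0.545, 0.013, 0.05]), (0.18, [0.745, 0.003, 0.087])]
side gate_grip [(0.67, [0.492, -0.025, 0.048])]
side tab_grip []
```

>>> {"fn": "carry_out", "kwargs": {"commands": [[0, 0, 0, 0.12, 0.07, 0.78, 0], [0, 0, 0, 0, 0, 0.78, 0], [0, 0, 0, 0, 0, 0.78, 0], [0, 0, 0, 0, 0, 0.78, 0], [0, 0, 0, 0, 0, 0, 1]]}}

```text
clock: 85.5
tool_pos: [0.5489, 0.0304, 0.0577]
ee_rot: [[0.232, 0.973, -0.007], [0.973, -0.232, 0.0], [-0.002, -0.007, -1.0]]
contact_force: [0.6, -0.5, 0.5]
grip_width: 0.0733
grasp_force: 0.0
```

>>> {"fn": "carry_out", "kwargs": {"commands": [[0, 0, 0, 0, 0, 0, 1], [0, 0, 0, 0, 0, 0, 1], [0, 0, 0, 0, 0, 0, 1], [0, 0, 0, 0, 0, 0, 1], [0, 0, 0, 0, 0, 0, 1]]}}

```text
clock: 86.0
tool_pos: [0.5508, 0.0314, 0.0624]
ee_rot: [[0.232, 0.973, -0.002], [0.973, -0.232, -0.001], [-0.001, -0.002, -1.0]]
contact_force: [-4.7, -0.0, 5.4]
grip_width: 0.0189
grasp_force: 60.1
```

>>> {"fn": "carry_out", "kwargs": {"commands": [[0, 0, 0, -0.4, 0, 0, 1], [0, 0, 0, -0.4, 0, 0, 1], [0, 0, 0, -0.35, 0, 0, 1], [0, 0, 0, 0, 0, 0, 1], [0, 0, 0, 0, 0, 0, 1]]}}

```text
clock: 86.5
tool_pos: [0.5454, 0.008, 0.0623]
ee_rot: [[0.233, 0.973, -0.002], [0.973, -0.233, -0.001], [-0.002, -0.002, -1.0]]
contact_force: [-6.6, 1.1, 8.4]
grip_width: 0.0183
grasp_force: 60.5
```

>>> {"fn": "carry_out", "kwargs": {"commands": [[0, 0, 0, -0.1, 0, 0, 1], [0, 0, 0, -0.05, 0, 0, 1], [0, 0, 0, 0, 0, 0, 1], [0, 0, 0, 0, 0, 0, 1]]}}

```text
clock: 86.9
tool_pos: [0.545, 0.0065, 0.0623]
ee_rot: [[0.232, 0.973, -0.002], [0.973, -0.232, 0.001], [0.0, -0.002, -1.0]]
contact_force: [-4.4, 2.1, 8.6]
grip_width: 0.0186
grasp_force: 60.4
```

>>> {"fn": "carry_out", "kwargs": {"commands": [[0, 0, 0, -0.06, 0, 0, 1], [0, 0, 0, 0, 0, 0, 1], [0, 0, 0, 0, 0, 0, 1], [0, 0, 0, 0, 0, 0, 1]]}}

```text
clock: 87.3
tool_pos: [0.5448, 0.006, 0.0623]
ee_rot: [[0.232, 0.973, -0.001], [0.973, -0.232, 0.001], [0.001, -0.001, -1.0]]
contact_force: [-4.1, 3.8, 8.1]
grip_width: 0.0185
grasp_force: 60.3
```

>>> {"fn": "carry_out", "kwargs": {"commands": [[0, 0, 0, -0.1, 0, 0, 1], [0, 0, 0, -0.1, 0, 0, 1], [0, 0, 0, 0, 0, 0, 1], [0, 0, 0, 0, 0, 0, 1]]}}

```text
clock: 87.7
tool_pos: [0.5447, 0.0059, 0.0625]
ee_rot: [[0.23, 0.973, 0.001], [0.973, -0.23, 0.006], [0.007, -0.0, -1.0]]
contact_force: [-3.2, 8.5, 3.2]
grip_width: 0.0188
grasp_force: 60.0
```

>>> {"fn": "carry_out", "kwargs": {"commands": [[0, 0, 0, 0.12, 0, 0, 1], [0, 0, 0, 0, 0, 0, 0], [0, 0, 0, 0, 0, 0, 0], [0, 0, 0, 0, 0, 0, 0], [0, 0, 0, 0, 0, -1, 0]]}}

```text
clock: 88.2
tool_pos: [0.5428, 0.001, 0.079]
ee_rot: [[0.234, 0.972, -0.006], [0.972, -0.234, -0.001], [-0.002, -0.005, -1.0]]
contact_force: [0.1, 0.3, -0.3]
grip_width: 0.0755
grasp_force: 0.0
```

>>> {"fn": "carry_out", "kwargs": {"commands": [[0, 0, 0, 0, 0, -1, 0], [0, 0, 0, 0, 0, -1, 0], [0, 0, 0, 0, 0, -1, 0], [0, 0, 0, 0, 0, -1, 0], [0, 0, 0, 0, 0, -1, 0]]}}

```text
clock: 88.7
tool_pos: [0.5454, 0.0016, 0.182]
ee_rot: [[0.234, 0.972, 0.0], [0.972, -0.234, -0.001], [-0.001, 0.001, -1.0]]
contact_force: [-0.5, -0.2, -0.0]
grip_width: 0.0854
grasp_force: 0.0
```

>>> {"fn": "carry_out", "kwargs": {"commands": [[0, 0, 0, 1, 0, 0, 0], [0, 0, 0, 1, 0, 0, 0], [0, 0, 0, 1, 0, 0, 0], [0, 0, 0, 1, 0, 0, 0], [0, 0, 0, 1, 0, 0, 0]]}}

```text
clock: 89.2
tool_pos: [0.569, 0.0994, 0.1812]
ee_rot: [[0.234, 0.972, 0.0], [0.972, -0.234, -0.001], [-0.001, 0.001, -1.0]]
contact_force: [-0.0, -0.6, -0.2]
grip_width: 0.0853
grasp_force: 0.0
```

>>> {"fn": "carry_out", "kwargs": {"commands": [[0, 0, 0, 1, 0, 0, 0], [0, 0, 0, 1, 0, 0, 0], [0, 0, 0, 1, 0, 0, 0], [0, 0, 0, 1, 0, 0, 0], [0, 0, 0, 1, 0, 0, 0]]}}

```text
clock: 89.7
tool_pos: [0.5915, 0.1959, 0.1797]
ee_rot: [[0.234, 0.972, -0.002], [0.972, -0.234, -0.002], [-0.002, -0.001, -1.0]]
contact_force: [0.0, -0.0, -0.5]
grip_width: 0.0854
grasp_force: 0.0
```

Run:
```python
from stickfit import *
stat()
I={n:get_image(n) for n in("top","side")}
for n in I: cv2.imwrite(f"pics/{n}13.png",I[n][:,:,::-1])
for n in I:
  for t in("gate_grip","tab_grip"): print(n,t,[(round(b["score"],2),np.round(b["centre"],3).tolist()) for b in boxes_of(n,t)][:2])
p,f,c=stickfit([.3655,-.2916,np.radians(-13.45)],{"top":I["top"]}); print(np.round(p[:2],4),np.degrees(p[2]),f,c,w2l(p))
a=cv2.imread("pics/top13.png")[140:320,130:400]; b=cv2.imread("pics/side13.png")[200:340,160:370]
cv2.imwrite("pics/c13.png",np.hstack([cv2.resize(a,(400,267)),cv2.resize(b,(400,267))]))
```

```text
t 89.7 tcp [0.5915 0.1959 0.1797] lane [-10.8 244.2] th 76.4 F [ 0.  -0.  -0.5] w 0.0854 0
top gate_grip [(0.5, [0.488, -0.036, 0.044]), (0.41, [0.626, -0.39, 0.023])]
top tab_grip [(0.62, [0.534, -0.013, 0.048])]
side gate_grip [(0.56, [0.488, -0.026, 0.057])]
side tab_grip [(0.68, [0.539, 0.001, 0.06])]
[ 0.3644 -0.2875] -14.484212823218748 36.758 {'top': np.int64(698)} [-0.1192309 -0.2788257]
```

View pics/c13.png

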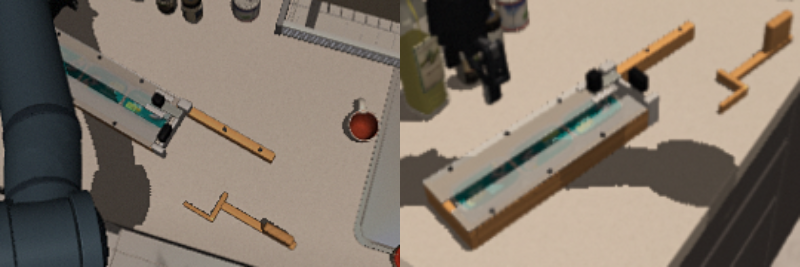

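The gate is down, the tab is home and the stick lies flat at the front, about 119 mm off the fence. I'll hand the job in.

```bash
python3 -c "
from rig import *
print(close_job())"
```

```text
the job is handed in; nothing more can be done
None
```

I handed the job in with all three tubs in the bay, the gate down, the safety tab home, and the push stick flat on the worktop clear of the infeed; `close_job()` returned no verdict, so I don't have the judged result.

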